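Seat two spacer plates in the graded slot rack

ROBOT

A 6-joint arm with a two-finger parallel gripper is mounted at the origin on a cart in front of the work surface, level with it; the furniture and walls round the work are solid. World frame = base frame: x ahead of the robot, y to its left, z up, the work surface at z = 0. Lengths are in mm, angles in rad, forces in N, time in s.
With the tool pointing down it reaches from about 350 to 975 mm from the base axis. Payload 7.1 kg.
Tool frame: the origin (TCP) lies at the very end of the fingers, on their centre line; the grasp point (between the pads) lies 19 mm behind it (ctrl.grip_point_offset is the distance from the TCP to the grasp point, in mm); x points along the fingers, y is the direction in which the jaws open and shut, and the axes are right-handed (so a half turn about x gives the same grasp; the last joint's range is limited). The gripper opens to 88 mm and grips with 3 to 60 N. Pads are 20 mm wide; open, the fingers measure 115 mm over their backs; the gripper's body (75 mm by 178 mm) begins 61 mm behind the grasp point.
Start: joints at [-0.019, 0.423, 1.63, -0, 1.089, -0.019], TCP at [624.984, 0.026, 222.675] pointing down, gripper open.
Joint ranges: [-3, 3], [-0.9, 2.11], [0.09, 2.58], [-1.31, 4.45], [0.11, 2.69], [-2.54, 2.54]. Speed limits (rad/s): [2.39, 2.39, 3.01, 3.14, 3.14, 3.14].

INTERFACE

Orientations are given as a rotation vector (axis times angle).
In Python, from workcell import ctrl, vision, workorder gives the robot as it stands.
- The arm moves only by the shell command python3 -m crank 'ROWS'. ROWS is JSON, a list of rows, each a list of 3 entries, a list of its own where there are three numbers: the shift along the tool's x, y, z in m, then the turn, a rotation vector about the tool's x, y, z in rad, then the finger opening in m, from 0 to 0.0878. In form: [[[dx, dy, dz], [wx, wy, wz], jaw], ...]. A call has exactly 8 rows; each row shifts and turns the commanded pose from where the row before left it, along the tool's axes as they then stand; what a row does not reach is not made up. A row lasts 1/12 s, in which the tool goes at most 41.7 mm and 7.16 degrees, less where a joint would pass 70% of its speed; a pose out of reach is approached as far as the arm can. A call with a gripper value outside its range is refused whole. The fingers move at their own pace and stop on an object; the grip force is fixed at half the most. Time passes only in rows, so rows that do not move let the fingers close, or fill a call up. It gives the time, the measured TCP pose, the force and the opening at its end, in the units of the state.
- ctrl.get_obs(): the state, without advancing time (a new reading comes with each control period).
- vision.get_image(name): name is "scene" or "side" or "wrist"; returns a dict with "img" (400x640x3 uint8, blue, green, red), "mtx" (3x3 intrinsics, pixels), "rvec" (rotation vector, rad) and "tvec" (3), from world to camera coordinates, as OpenCV has them; the wrist camera has in their place "hand_eye" (4x4, takes a point from camera to tool coordinates, whose origin is the TCP and whose axes are the tool frame's). Camera axes: x right, y down, z forward; pixel columns grow to the right and rows downward; lengths in mm; the calibration is good to about 2 mm. A picture is of the moment at which its call begins: read the wrist's pose just before it. There is no depth.
- workorder.close_job(): hands the job in, once; it reports no verdict.
The state is a dict: "t": time; "qpos": joint angles; "qvel": joint speeds; "joint_torque": joint torques, N m; "ee_pos": TCP position; "orientation": TCP orientation; "ft_force": force on the tool from outside, world axes, zero at the start; "moment": the same for the moment, N m; "width": finger opening in mm.
Only numpy, scipy, OpenCV 4.12 (cv2) and the standard library are available. Lean on these libraries where they do the work, as an engineer would, in place of code of your own. Each camera call takes 0.05 s, during which the arm holds its last target.

TASK

Take the two aluminium spacer plates out of the black draining rest and put each one upright into the narrowest slot of the grey rack that it fits. A sprung rib holds the plate back and the stop below is hidden and set differently every time, so press each plate down by feel until it rests on its stop, gently: no more than about 12 N. Let go of both plates and leave the other things on the bench where they are.

Things in the scene. Friction and masses are not known exactly. Their poses are not given: they have to be found in the camera images.
- plate_thick: The thicker bare aluminium plate: 60 mm wide (its x), 13 mm thick (its y), 92 mm tall (its z), 120 g give or take 30 %, origin at the centre of its underside, z up. Fine dark lines mark the grip tab in its top 25 mm. Grip it across its 13 mm. Starts standing in one groove of the rest (either one).
- plate_thin: The thinner bare aluminium plate: 60 mm wide (its x), 9 mm thick (its y), 92 mm tall (its z), otherwise as the thick one, origin at the centre of its underside. Starts in the other groove of the rest.
- rest: Black plastic draining rest, 80 (x) x 130 (y) x 22 mm, fixed; origin at the centre of its underside. Two grooves along its x, 17 mm wide, 12 mm deep (floor 10 mm above the bench), at y = +39.5 and -39.5 mm; the plates stand in them with a loose fit.
- rack: Grey plastic rack fixed to the bench, 60 mm high, block 88 (x) x 155 mm (y), 8 mm high flanges on its x sides; origin at bench height under the middle slot. Three slots in a row along its y, each 64 mm long (along x), narrowing from +y to -y: 18.6, 14.6, 10.6 mm wide at y = +56, 0, -56 mm. Mouths have 4 mm 45-degree lead-ins. A plate in too wide a slot is loose.
- stops: Strip of hidden stops under the rack; origin and axes are the rack's. In each slot a rubber foot, sprung at 8 N per mm (2.5 mm travel, then hard), meets the plate's underside. Each is screwed to its own height, anywhere from 10 to 30 mm above the bench (30 to 50 mm below the mouth); no reading tells it, it must be felt. A seated plate stands 42 to 62 mm out of the rack.
- slot_a (a point): Point in the rack's mouth plane (60 mm above the bench), centre of the widest slot (18.6 mm), at +y of the rack; no plate belongs here this time.
- slot_b (a point): Point in the rack's mouth plane (60 mm above the bench), centre of the middle slot (14.6 mm), for the thick plate. On its -y wall a sprung steel rib, centred 16 mm below the mouth, stands 3 mm into the slot and presses the plate aside with about 3 N: the plate drags (2 to 7 N) and does not sink by itself.
- slot_c (a point): Point in the rack's mouth plane (60 mm above the bench), centre of the narrowest slot (10.6 mm), for the thin plate. A sprung rib as in the middle slot.
- beaker: Clear beaker, 71 mm across, 93 mm tall, bystander behind the rack; origin at the centre of its underside.
- label_roll: White label roll lying flat, 60 mm across, 26 mm high, bystander behind the rack; origin at the centre of its underside.
- timer: White timer lying flat, 62 x 62 x 19 mm, bystander behind the gap between rack and rest; origin at the centre of its underside.

How it is judged:
By the outcome, as a careful person would: the job done as asked, in the order asked, and still so for the second after the job is handed in, with the robot touching nothing.
It also fails if it takes over 61 s, if anything falls off the work surface, if the arm or the gripper's body presses on something with over 40 N, if the wrist force passes 120 N, or if a joint passes its speed limit or range.

## Working session

There is one attempt and no reset: what is moved stays moved. The work goes in short steps, Python scripts to look and compute and a shell command to move; the robot and the scene stay as the last step left them, time stands still between calls to the robot, and variables do not carry over. Pictures are saved under pics/ and viewed, and the job is handed in when it is done.

```bash
ls; mkdir -p pics; python3 - <<'E'
from workcell import ctrl, vision, workorder
import cv2
o=ctrl.get_obs(); print({k:o[k] for k in o}); print(ctrl.grip_point_offset)
for n in ["scene","side","wrist"]:
    d=vision.get_image(n); cv2.imwrite(f"pics/{n}0.png",d["img"])
    print(n,{k:v.tolist() if hasattr(v,'tolist') else v for k,v in d.items() if k!="img"})
    import pickle; pickle.dump(d,open(f"{n}0.pkl","wb"))
E
```

```text
pics
{'t': 0.0, 'qpos': array([-1.90136861e-02,  4.23840033e-01,  1.63069406e+00, -3.89908016e-05,
        1.08860518e+00, -1.90137892e-02]), 'qvel': array([-2.26136656e-04,  4.04819678e-04,  1.89074115e-03, -1.86508423e-03,
       -7.22566053e-05,  1.02853009e-03]), 'joint_torque': array([ 1.28069914e-03, -5.44622147e+01, -2.73670936e+01,  6.42951974e-02,
        2.27214623e-02, -1.51321510e-04]), 'ee_pos': array([6.24436208e+02, 1.71877187e-02, 2.21900612e+02]), 'orientation': array([ 1.20845057,  1.21034354, -1.21032771]), 'ft_force': array([ 1.11660164, -0.71277388,  0.58633364]), 'moment': array([ 0.00104429, -0.03101693, -0.0077148 ]), 'width': 87.99769433227524}
18.700000000000003
scene {'mtx': [[410.83700709496344, 0.0, 319.93149160609806], [0.0, 410.83700709496344, 194.86111791878005], [0.0, 0.0, 1.0]], 'rvec': [0.7372116442558313, -2.575090883348723, 1.1349242429426343], 'tvec': [496.0805057702562, 264.2788751051468, 709.0171438274173]}
side {'mtx': [[510.7384385560958, 0.0, 322.2271164419299], [0.0, 510.7384385560958, 196.13040367128963], [0.0, 0.0, 1.0]], 'rvec': [2.124655752370188, -0.3631526169695013, 0.16637666995121717], 'tvec': [-572.0136350181089, 168.8637342858732, 1125.0227310163252]}
wrist {'mtx': [[305.80122735222255, 0.0, 323.8043893459069], [0.0, 305.80122735222255, 206.1667856422193], [0.0, 0.0, 1.0]], 'hand_eye': [[0.00040728263643616236, -0.24984829094902633, 0.9682849093271576, -162.84331118262742], [0.9999998036334066, -0.00035942749473618653, -0.0005133663624735748, 1.0837857153482844], [0.00047629192744505895, 0.9682849282735552, 0.2498480954985912, -66.97655396454306], [0.0, 0.0, 0.0, 1.0]]}
```

View pics/scene0.png

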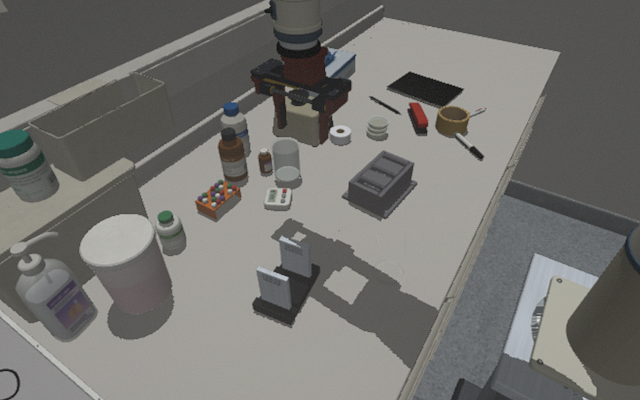

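View pics/side0.png

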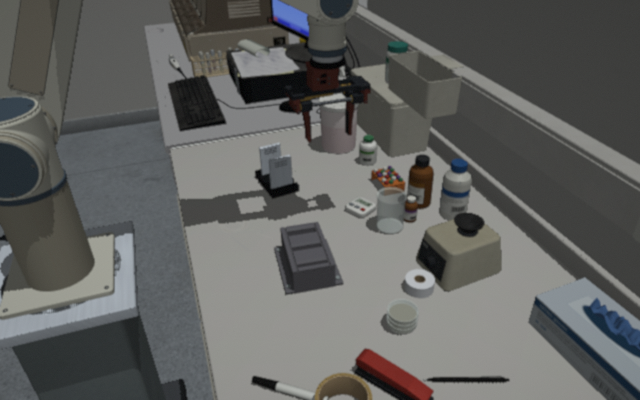

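View pics/wrist0.png

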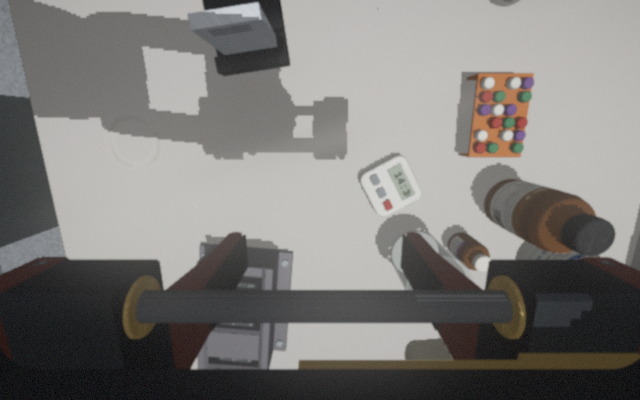

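```bash
cat > h.py <<'E'
import numpy as np, cv2, pickle
from scipy.spatial.transform import Rotation as Ro
def cam(d,obs=None):
    K=np.array(d["mtx"])
    if "rvec" in d:
        R=cv2.Rodrigues(np.array(d["rvec"]))[0]; t=np.array(d["tvec"]).ravel()
        return K,R,t
    H=np.array(d["hand_eye"]); T=np.eye(4); T[:3,:3]=Ro.from_rotvec(obs["orientation"]).as_matrix(); T[:3,3]=obs["ee_pos"]
    W=np.linalg.inv(T@H); return K,W[:3,:3],W[:3,3]
def ray(c,uv,z):
    K,R,t=c; C=-R.T@t; d=R.T@np.linalg.inv(K)@np.array([uv[0],uv[1],1.]); return C+d*(z-C[2])/d[2]
def proj(c,P):
    K,R,t=c; p=K@(R@np.asarray(P,float)+t); return p[:2]/p[2]
E
python3 - <<'E'
from h import *
from workcell import ctrl
o=ctrl.get_obs(); print(Ro.from_rotvec(o["orientation"]).as_matrix().round(3))
L=lambda n:pickle.load(open(f"{n}0.pkl","rb"))
s=cam(L("scene"));d=cam(L("side"));w=cam(L("wrist"),o)
for c in (s,d,w): print((-c[1].T@c[2]).round(0))
print("rack top corners scene")
for p in [(386,153),(413,163),(379,206),(349,187)]: print(ray(s,p,60).round(0))
print("side");
for p in [(281,232),(326,225),(336,266),(290,272)]: print(ray(d,p,60).round(0))
print("rest scene")
for p in [(321,265),(292,321),(254,300)]: print(ray(s,p,22).round(0))
print("rest side")
for p in [(298,182),(271,192),(255,175)]: print(ray(d,p,22).round(0))
print("wrist timer",ray(w,(390,187),19).round(0),"rest",ray(w,(289,66),22).round(0),ray(w,(217,73),22).round(0))
E
```

```text
[[-0.001  1.     0.   ]
 [ 0.     0.    -1.   ]
 [-1.    -0.001 -0.   ]]
[230. 554. 677.]
[ 285. -992.  745.]
[626.  67. 385.]
rack top corners scene
[ 538. -236.   60.]
[ 465. -233.   60.]
[468. -54.  60.]
[554. -74.  60.]
side
[ 474. -102.   60.]
[ 576. -112.   60.]
[ 550. -251.   60.]
[ 457. -236.   60.]
rest scene
[506. 123.  22.]
[484. 255.  22.]
[568. 257.  22.]
rest side
[585. 147.  22.]
[505. 124.  22.]
[484. 225.  22.]
wrist timer [706.  -3.  19.] rest [587. 132.  22.] [508. 125.  22.]
```

```bash
python3 -m crank '[[[0,-0.01,-0.014],[0,0,0],0.0878],[[0,-0.018,-0.026],[0,0,0],0.0878],[[0,-0.02,-0.028],[0,0,0],0.0878],[[0,-0.02,-0.028],[0,0,0],0.0878],[[0,-0.02,-0.028],[0,0,0],0.0878],[[0,-0.02,-0.028],[0,0,0],0.0878],[[0,-0.017,-0.024],[0,0,0],0.0878],[[0,-0.01,-0.014],[0,0,0],0.0878]]'
python3 -m crank '[[[0,0,0],[0.12,0,0],0.0878],[[0,0,0],[0.12,0,0],0.0878],[[0,0,0],[0.12,0,0],0.0878],[[0,0,0],[0.12,0,0],0.0878],[[0,0,0],[0.12,0,0],0.0878],[[0,0,0],[0.12,0,0],0.0878],[[0,0,0],[0.12,0,0],0.0878],[[0,0,0],[0.12,0,0],0.0878]]'
python3 -m crank '[[[0,0,0],[0.12,0,0],0.0878],[[0,0,0],[0.12,0,0],0.0878],[[0,0,0],[0.12,0,0],0.0878],[[0,0,0],[0.12,0,0],0.0878],[[0,0,0],[0.1308,0,0],0.0878],[[0,0,0],[0,0,0],0.0878],[[0,0,0],[0,0,0],0.0878],[[0,0,0],[0,0,0],0.0878]]'
cat > snap.py <<'E'
import sys
from h import *
from workcell import ctrl,vision
def snap(tag,names=("wrist",)):
    out={}
    for n in names:
        o=ctrl.get_obs(); d=vision.get_image(n); cv2.imwrite(f"pics/{n}_{tag}.png",d["img"])
        pickle.dump((d,{k:np.array(v) for k,v in o.items()}),open(f"{n}_{tag}.pkl","wb"))
    o=ctrl.get_obs(); print(o["t"],o["ee_pos"].round(2),o["orientation"].round(4),o["ft_force"].round(1),round(o["width"],1))
snap(sys.argv[1],sys.argv[2].split(","))
E
python3 snap.py a wrist
```

```text
t: 0.82
ee_pos: [487.1, 192.3, 222.5]
orientation: [1.208, 1.211, -1.209]
ft_force: [0.2, -0.1, 0.1]
width: 88.2
t: 1.48
ee_pos: [489.0, 190.4, 222.5]
orientation: [1.875, 0.586, -1.877]
ft_force: [-0.5, 0.2, -0.1]
width: 88.0
t: 2.15
ee_pos: [489.5, 190.2, 222.6]
orientation: [2.216, 0.011, -2.217]
ft_force: [-0.1, 0.4, 0.3]
width: 87.7
2.2 [489.67 190.2  222.65] [ 2.2168  0.0099 -2.2171] [0.1 0.1 0.7] 87.9
```

View pics/wrist_a.png

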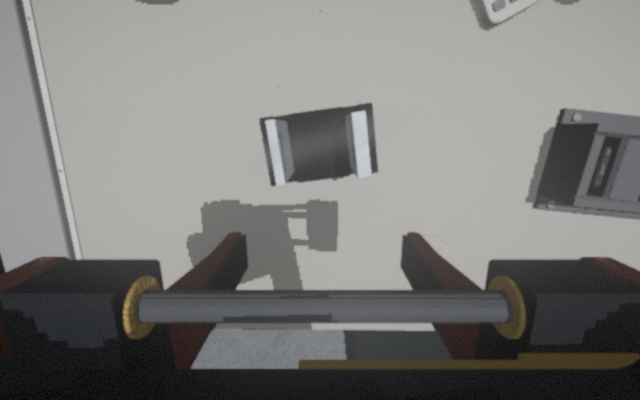

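```bash
cat > tops.py <<'E'
import sys
from h import *
d,o=pickle.load(open(f"wrist_{sys.argv[1]}.pkl","rb")); c=cam(d,o); z=float(sys.argv[2]); thr=int(sys.argv[3]); x0,x1,y0,y1=map(int,sys.argv[4].split(","))
g=cv2.cvtColor(d["img"],cv2.COLOR_BGR2GRAY)
m=np.zeros_like(g); m[y0:y1,x0:x1]=(g[y0:y1,x0:x1]>thr)*255
cs,_=cv2.findContours(m,cv2.RETR_EXTERNAL,cv2.CHAIN_APPROX_NONE)
for k in cs:
    if cv2.contourArea(k)<150: continue
    P=np.array([ray(c,p,z)[:2] for p in k[:,0,:]],np.float32)
    (ct,sz,an)=cv2.minAreaRect(P); print("px",cv2.boundingRect(k),"ctr",np.round(ct,1),"size",np.round(sz,1),"ang",round(an,2))
E
python3 tops.py a 102 175 262,380,98,190
python3 - <<'E'
import cv2
g=cv2.imread("pics/wrist_a.png"); cv2.imwrite("pics/crop_a.png",cv2.resize(g[90:200,245:395],None,fx=5,fy=5,interpolation=cv2.INTER_NEAREST))
cv2.imwrite("pics/crop_a2.png",cv2.resize(g[95:230,520:640],None,fx=4,fy=4,interpolation=cv2.INTER_NEAREST))
h=cv2.cvtColor(g,6); print(h[140,255:385])
E
```

```text
px (266, 120, 19, 69) ctr [533.6 234. ] size [62.1  8.3] ang 7.2
px (337, 111, 43, 79) ctr [537.5 157.5] size [70.4 39.7] ang 0.52
px (262, 98, 118, 18) ctr [576.1 193. ] size [ 14.3 103.9] ang 0.53
[175 175 176 175 176 175 168 138 102  82  80  76 104 153 185 192 194 194
 196 196 198 194 184 155 119 106 109 113 119 121 121 119 122 120 105  93
  86  87  90  87  90  88  88  89  87  88  91  89  87  89  91  92  92  90
  87  88  89  91  91  92  92  91  90  92  91  90  90  91  93  93  91  92
  91  95  94  95  90  90  90  92  89  93  89  89  91  92  90  88  90  88
  89  94 102 110 111 110 105 101 123 165 190 196 197 199 200 199 199 200
 198 198 195 193 183 149 108  92  90  92  93 103 141 166 174 176 178 176
 176 176 176 175]
```

View pics/crop_a.png

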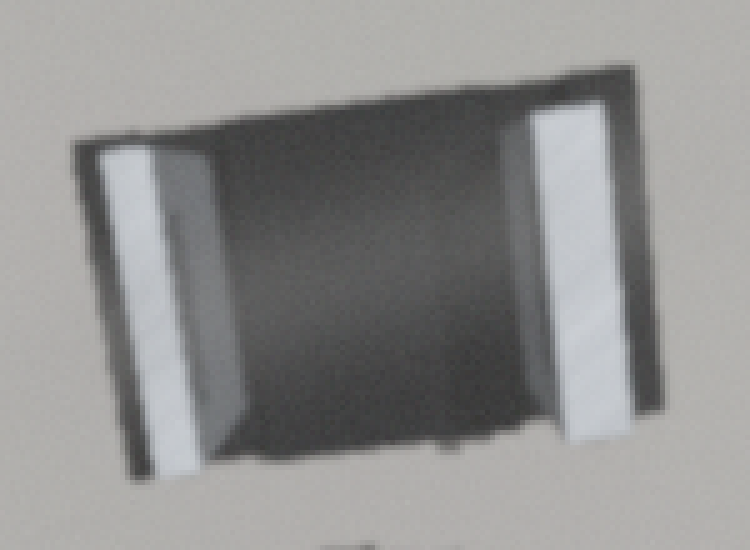

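View pics/crop_a2.png

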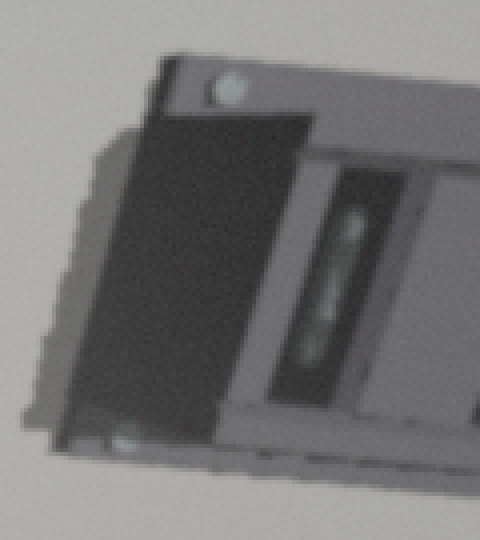

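```bash
python3 - <<'E'
from h import *
d,o=pickle.load(open("wrist_a.pkl","rb")); c=cam(d,o)
for n,q in dict(thin=[(100,148),(150,146),(203,468),(155,478)],thick=[(530,110),(604,102),(634,432),(567,442)]).items():
    P=np.array([ray(c,(245+u/5-.4,90+v/5-.4),102)[:2] for u,v in q]); print(n,P.round(1).tolist(),P.mean(0).round(1))
    a=(P[0]+P[1]-P[2]-P[3])/2; print("len",np.linalg.norm(a),"ang",np.degrees(np.arctan2(a[1],a[0])))
s=cam(pickle.load(open("scene0.pkl","rb")))
print(proj(s,[534,234,102]),proj(s,[537,157,102]))
E
```

```text
thin [[564.9, 242.8], [565.3, 233.8], [507.2, 225.7], [505.3, 234.8]] [535.7 234.3]
len 59.427737972041434 ang 7.810021956980177
thick [[572.1, 166.3], [573.6, 153.2], [514.8, 145.1], [512.8, 157.5]] [543.3 155.5]
len 59.65101893455135 ang 8.149130664924915
[272.67739058 272.96811966] [296.62590746 243.37192866]
```

```bash
python3 -m crank '[[[0,0.015,0],[0,0,0],0.0878],[[0,0.028,0],[0,0,0],0.0878],[[0,0.032,0],[0,0,0],0.0878],[[0,0.032,0],[0,0,0],0.0878],[[0,0.032,0],[0,0,0],0.0878],[[0,0.032,0],[0,0,0],0.0878],[[0,0.032,0],[0,0,0],0.0878],[[0,0.032,0],[0,0,0],0.0878]]'
python3 -m crank '[[[0,0.032,0],[0,0,0],0.0878],[[0,0.032,0],[0,0,0],0.0878],[[0,0.028,0],[0,0,0],0.0878],[[0,0.018,0],[0,0,0],0.0878],[[0,0.01,0],[0,0,0],0.0878],[[0,0,0],[0,0,0],0.0878],[[0,0,0],[0,0,0],0.0878],[[0,0,0],[0,0,0],0.0878]]'
python3 snap.py b wrist
python3 - <<'E'
import cv2
g=cv2.imread("pics/wrist_b.png"); cv2.imwrite("pics/crop_b.png",cv2.resize(g[40:240,200:460],None,fx=3,fy=3,interpolation=cv2.INTER_CUBIC))
E
```

```text
t: 2.87
ee_pos: [491.1, -46.4, 222.8]
orientation: [2.218, 0.009, -2.217]
ft_force: [0.9, 0.5, 0.0]
width: 88.0
t: 3.53
ee_pos: [491.9, -164.0, 222.6]
orientation: [2.218, 0.008, -2.219]
ft_force: [-0.2, 0.1, -0.3]
width: 87.7
3.5833 [ 491.97 -163.82  222.59] [ 2.2176  0.0085 -2.2183] [-0.3 -0.1 -0.3] 87.4
```

View pics/crop_b.png

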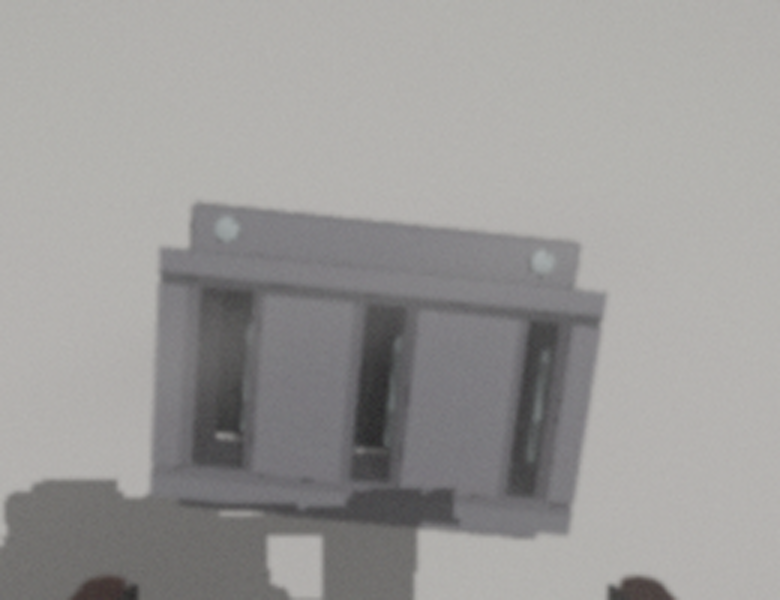

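```bash
python3 - <<'E'
from h import *
d,o=pickle.load(open("wrist_b.pkl","rb")); c=cam(d,o)
f=lambda q,z:np.array([ray(c,(200+(u+.5)/3-.5,40+(v+.5)/3-.5),z)[:2] for u,v in q])
P=f([(161,248),(606,293),(569,533),(151,498)],60); print(P.round(1).tolist(),P.mean(0).round(1))
e=[P[1]-P[0],P[2]-P[3],P[0]-P[3],P[1]-P[2]]
for a in e: print(np.linalg.norm(a).round(1),np.degrees(np.arctan2(a[1],a[0])).round(2))
ctr=P.mean(0)
for th in (-8,-7,-6,-5):
  t=np.radians(th);R=np.array([[np.cos(t),-np.sin(t)],[np.sin(t),np.cos(t)]])
# project model
def model(ctr,th):
  t=np.radians(th);R=np.array([[np.cos(t),-np.sin(t)],[np.sin(t),np.cos(t)]])
  g=cv2.resize(d["img"][40:240,200:460],None,fx=3,fy=3,interpolation=cv2.INTER_CUBIC)
  def rect(x,y,w,h,z,col):
    q=[ctr+R@np.array([x+sx*w/2,y+sy*h/2]) for sx,sy in((1,1),(1,-1),(-1,-1),(-1,1))]
    pp=np.array([[(proj(c,[*k,z])[0]-200+.5)*3-.5,(proj(c,[*k,z])[1]-40+.5)*3-.5] for k in q]).astype(int)
    cv2.polylines(g,[pp],True,col,1)
  rect(0,0,88,155,60,(0,0,255))
  for y,w in((56,18.6),(0,14.6),(-56,10.6)):
    rect(0,y,72,w+8,60,(0,255,0)); rect(0,y,64,w,56,(255,255,0))
  cv2.imwrite("pics/model_b.png",g)
dy=(P[0]-P[1]+P[3]-P[2]); th=np.degrees(np.arctan2(-dy[0],dy[1])); print("th",th)
model(ctr,th)
E
```

```text
[[565.2, -92.1], [551.1, -245.4], [464.5, -237.8], [476.8, -83.9]] [ 514.4 -164.8]
153.9 -95.23
154.4 -94.6
88.7 -5.29
87.0 -5.02
th -4.91598010115736
```

View pics/model_b.png

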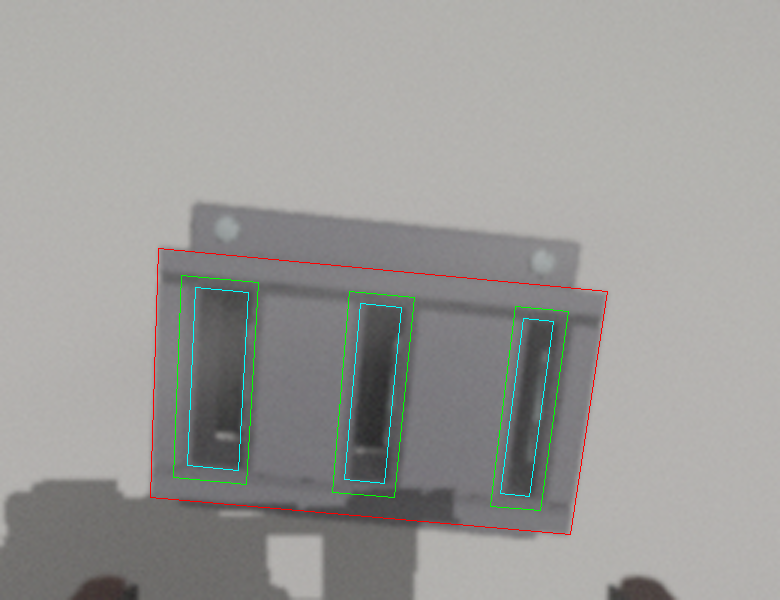

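```bash
python3 - <<'E'
from h import *
d,o=pickle.load(open("wrist_b.pkl","rb")); c=cam(d,o)
ctr=np.array([514.2,-166.8]);th=-5.0
t=np.radians(th);R=np.array([[np.cos(t),-np.sin(t)],[np.sin(t),np.cos(t)]])
g=cv2.resize(d["img"][110:230,240:400],None,fx=5,fy=5,interpolation=cv2.INTER_CUBIC)
def rect(x,y,w,h,z,col):
    q=[ctr+R@np.array([x+sx*w/2,y+sy*h/2]) for sx,sy in((1,1),(1,-1),(-1,-1),(-1,1))]
    pp=np.array([[(proj(c,[*k,z])[0]-240+.5)*5-.5,(proj(c,[*k,z])[1]-110+.5)*5-.5] for k in q]).astype(int)
    cv2.polylines(g,[pp],True,col,1)
rect(0,2,88,155,60,(0,0,255))
for y,w in((56,18.6),(0,14.6),(-56,10.6)):
    rect(0,y,72,w+8,60,(0,255,0)); rect(0,y,64,w,56,(255,255,0))
cv2.imwrite("pics/model_b2.png",g)
E
```

```text
(no output)
```

View pics/model_b2.png

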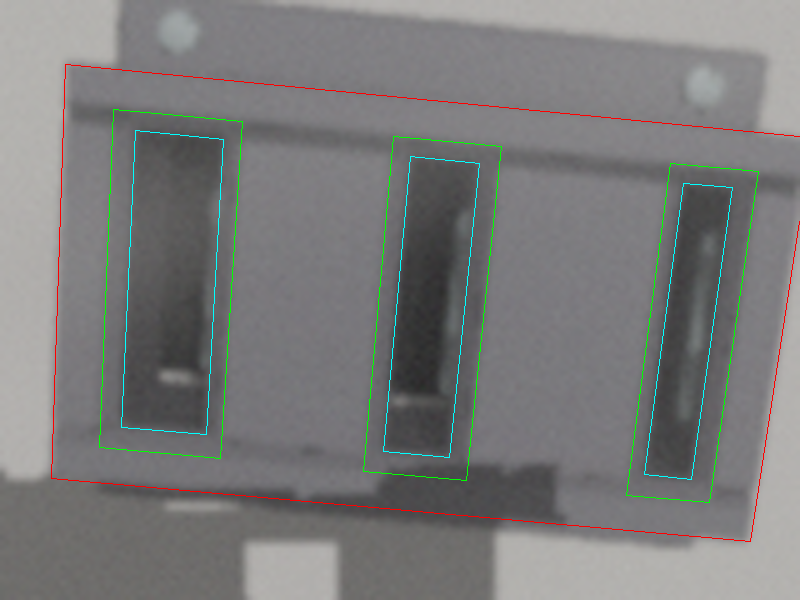

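```bash
cat > delta.py <<'E'
import sys
from h import *
from workcell import ctrl
o=ctrl.get_obs(); x,y,z,yaw=map(float,sys.argv[1:5])
R=Ro.from_rotvec(o["orientation"]).as_matrix()
t=np.radians(yaw); T=np.array([[0,np.sin(t),-np.cos(t)],[0,-np.cos(t),-np.sin(t)],[-1,0,0]])  # tool x down, y=-(plate y), z=-(plate x)
print("t",round(o["t"],2),"pos",o["ee_pos"].round(2),"F",o["ft_force"].round(2),"w",round(o["width"],1),"yaw",np.degrees(np.arctan2(R[0,1],-R[1,1])).round(2),"tilt",(R[:2,0]*57.3).round(2))
print("shift tool mm",(R.T@(np.array([x,y,z])-o["ee_pos"])).round(2),"rotvec rad",Ro.from_matrix(R.T@T).as_rotvec().round(4))
print("shift if turned first",(T.T@(np.array([x,y,z])-o["ee_pos"])).round(2))
E
python3 delta.py 543.3 155.5 150 8.05; python3 -c "
from h import *
"
```

```text
t 3.58 pos [ 491.97 -163.82  222.59] F [-0.28 -0.12 -0.35] w 87.4 yaw 0.42 tilt [-0.02  0.02]
shift tool mm [  72.7  -318.9   -53.69] rotvec rad [-0.1332  0.0003  0.0004]
shift if turned first [  72.59 -308.98  -95.54]
```

```bash
python3 -m crank '[[[0,-0.014,-0.005],[0,0,0],0.0878],[[0,-0.028,-0.005],[0,0,0],0.0878],[[0,-0.032,-0.005],[0,0,0],0.0878],[[0,-0.032,-0.005],[0,0,0],0.0878],[[0,-0.032,-0.005],[0,0,0],0.0878],[[0,-0.032,-0.005],[0,0,0],0.0878],[[0,-0.032,-0.005],[0,0,0],0.0878],[[0,-0.032,-0.005],[0,0,0],0.0878]]'
python3 -m crank '[[[0,-0.032,-0.005],[0,0,0],0.0878],[[0,-0.028,-0.005],[0,0,0],0.0878],[[0,-0.017,-0.0037],[0,0,0],0.0878],[[0,-0.008,0],[0,0,0],0.0878],[[0.01,0,0],[-0.04,0,0],0.0878],[[0.02,0,0],[-0.05,0,0],0.0878],[[0.02,0,0],[-0.0432,0,0],0.0878],[[0.01,0,0],[0,0,0],0.0878]]'
python3 delta.py 543.3 155.5 72 8.05; python3 snap.py c wrist
```

```text
t: 4.25
ee_pos: [530.2, 72.1, 222.8]
orientation: [2.218, 0.009, -2.218]
ft_force: [0.9, 0.4, 0.1]
width: 87.7
t: 4.92
ee_pos: [542.1, 154.3, 160.7]
orientation: [2.145, 0.152, -2.151]
ft_force: [-1.0, -0.3, -0.9]
width: 87.8
t 4.92 pos [542.13 154.26 160.74] F [-1.02 -0.27 -0.93] w 87.8 yaw 8.11 tilt [-0.16 -0.05]
shift tool mm [88.73 -1.1  -1.59] rotvec rad [ 0.0011  0.0029 -0.0004]
shift if turned first [88.74 -1.06 -1.33]
4.9667 [541.51 153.96 159.56] [ 2.1436  0.1484 -2.1543] [-0.7  0.1 -1.2] 87.8
```

View pics/wrist_c.png

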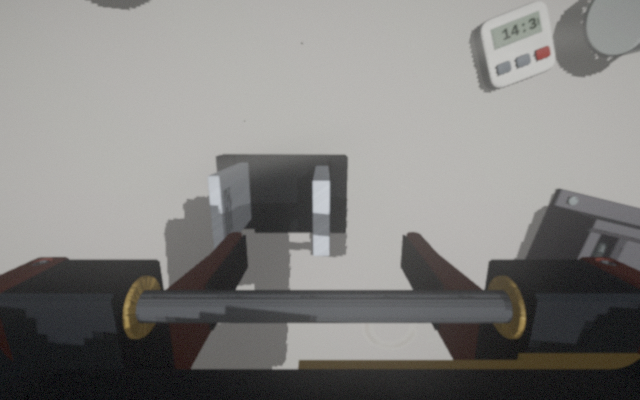

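```bash
python3 -m crank '[[[0.008,-0.0005,-0.0005],[0,0,0],0.0878],[[0.014,-0.0005,-0.0005],[0,0,0],0.0878],[[0.016,0,0],[0,0,0],0.0878],[[0.016,0,0],[0,0,0],0.0878],[[0.014,0,0],[0,0,0],0.0878],[[0.01,0,0],[0,0,0],0.0878],[[0.006,0,0],[0,0,0],0.0878],[[0.0025,0,0],[0,0,0],0.0878]]'
python3 -m crank '[[[0,0,0],[0,0,0],0.05],[[0,0,0],[0,0,0],0.04],[[0,0,0],[0,0,0],0.03],[[0,0,0],[0,0,0],0.024],[[0,0,0],[0,0,0],0.018],[[0,0,0],[0,0,0],0.014],[[0,0,0],[0,0,0],0.01],[[0,0,0],[0,0,0],0.006]]'
python3 delta.py 543.3 155.5 72 8.05
python3 -m crank '[[[0,0,0],[0,0,0],0.0],[[0,0,0],[0,0,0],0.0],[[0,0,0],[0,0,0],0],[[0,0,0],[0,0,0],0],[[0,0,0],[0,0,0],0],[[0,0,0],[0,0,0],0],[[0,0,0],[0,0,0],0],[[0,0,0],[0,0,0],0]]'
python3 delta.py 543.3 155.5 72 8.05
```

```text
t: 5.63
ee_pos: [544.7, 155.4, 75.7]
orientation: [2.149, 0.149, -2.15]
ft_force: [0.1, -0.6, 0.0]
width: 87.7
t: 6.3
ee_pos: [544.8, 155.5, 76.3]
orientation: [2.15, 0.15, -2.149]
ft_force: [-0.5, -1.5, -0.0]
width: 37.8
t 6.3 pos [544.81 155.48  76.3 ] F [-0.5  -1.54 -0.01] w 37.8 yaw 7.96 tilt [0.01 0.  ]
shift tool mm [ 4.3  -0.23  1.49] rotvec rad [-0.0015 -0.0002  0.    ]
shift if turned first [ 4.3  -0.23  1.49]
t: 6.97
ee_pos: [544.6, 155.4, 76.1]
orientation: [2.149, 0.15, -2.15]
ft_force: [0.0, -0.3, -1.0]
width: 12.9
t 6.97 pos [544.65 155.44  76.08] F [ 0.03 -0.29 -0.97] w 12.9 yaw 7.97 tilt [-0.01 -0.  ]
shift tool mm [ 4.08 -0.24  1.32] rotvec rad [-0.0015  0.0002 -0.    ]
shift if turned first [ 4.08 -0.24  1.32]
```

```bash
python3 -m crank '[[[-0.003,0,0],[0,0,0],0],[[-0.006,0,0],[0,0,0],0],[[-0.009,0,0],[0,0,0],0],[[-0.012,0,0],[0,0,0],0],[[-0.014,0,0],[0,0,0],0],[[-0.014,0,0],[0,0,0],0],[[-0.01,0,0],[0,0,0],0],[[-0.004,0,0],[0,0,0],0]]'
python3 delta.py 515.5 -166.9 145 -5
python3 snap.py d wrist,scene
```

```text
t: 7.63
ee_pos: [545.9, 155.8, 150.8]
orientation: [2.154, 0.15, -2.146]
ft_force: [-0.2, -0.5, -2.0]
width: 13.1
t 7.63 pos [545.91 155.77 150.79] F [-0.19 -0.52 -1.97] w 13.1 yaw 7.96 tilt [0.2  0.05]
shift tool mm [  5.39 315.35  74.84] rotvec rad [ 0.2263 -0.0036  0.0008]
shift if turned first [  5.79 324.09   2.17]
7.7333 [545.39 155.66 149.52] [ 2.152   0.1501 -2.1471] [-0.6  0.7 -1.2] 13.1
```

View pics/wrist_d.png

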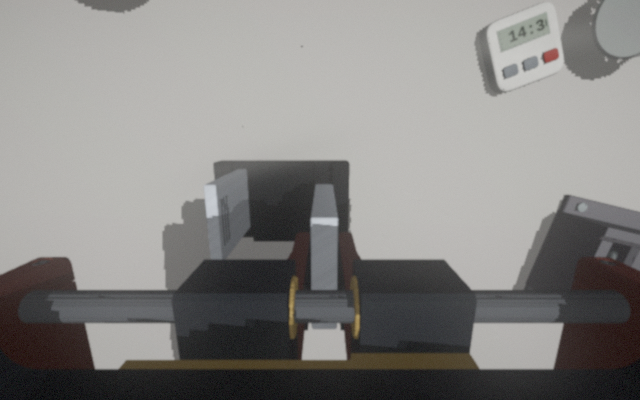

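```bash
python3 - <<'E'
from h import *
d,o=pickle.load(open("wrist_d.pkl","rb")); g=cv2.cvtColor(d["img"],6).astype(float)
H=d["hand_eye"];K=d["mtx"]
for v in (188,192,200,205,210,215,220,225): print(v,g[v,305:345].astype(int))
E
python3 - <<'E'
import cv2
g=cv2.imread("pics/wrist_d.png"); cv2.imwrite("pics/crop_d.png",cv2.resize(g[170:300,270:380],None,fx=5,fy=5,interpolation=cv2.INTER_NEAREST))
E
```

```text
188 [ 53  51  57  55  56  52  54  54  58  75 101 115 119 117 117 117 118 118
 120 120 120 122 120 121 122 124 121 117 100  76  72  71  66  71  67  71
  71  69  70  72]
192 [ 55  50  50  53  53  55  54  50  67  92 110 116 117 115 118 118 117 121
 115 118 120 120 123 122 122 123 122 122 106  89  72  65  66  68  67  72
  68  71  71  68]
200 [ 51  49  50  49  49  51  49  61  93 109 116 116 118 116 118 116 117 118
 117 116 117 118 117 119 122 119 121 120 120 117  95  73  65  67  68  65
  70  68  70  67]
205 [ 48  50  51  44  45  51  57  83 103 113 116 117 114 116 115 115 116 117
 116 116 117 115 119 116 121 121 121 122 121 118 108  85  64  60  60  61
  60  61  62  63]
210 [ 45  48  48  49  45  54  75  96 108 114 113 115 115 113 115 114 119 115
 115 113 117 118 117 119 120 120 118 119 119 122 115 101  79  62  62  57
  58  54  61  52]
215 [ 42  46  49  46  50  66  92 110 112 112 115 111 112 115 115 118 114 117
 115 117 112 115 115 115 118 117 117 116 120 120 120 115  97  74  56  58
  59  60  58  56]
220 [ 43  45  48  48  70 122 169 189 196 196 196 197 198 200 199 200 201 201
 202 202 201 201 200 200 200 200 202 201 200 199 199 190 168 124  69  56
  55  58  61  57]
225 [ 42  40  42  48  66 112 143 142 131 125 124 125 127 127 131 132 135 140
 142 143 144 144 141 144 149 160 164 172 180 183 185 175 148 101  64  58
  57  52  55  57]
```

View pics/crop_d.png

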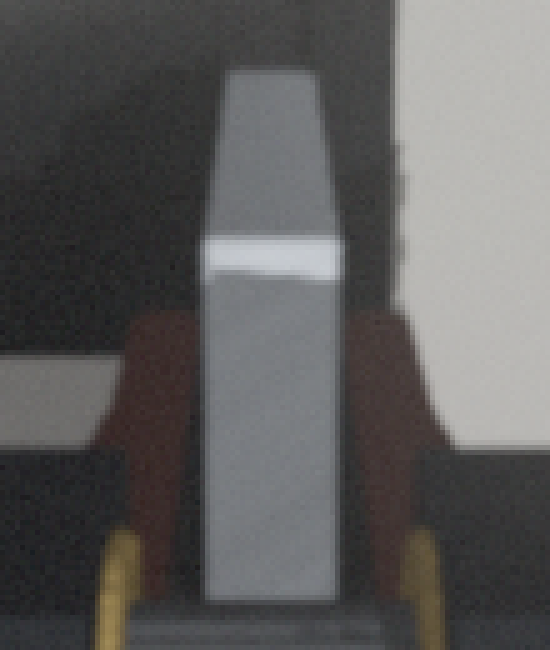

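```bash
python3 -m crank '[[[0,0,0],[0.05,0,0],0],[[0,0,0],[0.0663,0,0],0],[[0,0,0],[0.06,0,0],0],[[0,0.012,0],[0.05,0,0],0],[[0,0.024,0],[0,0,0],0],[[0,0.03,0],[0,0,0],0],[[0,0.032,0],[0,0,0],0],[[0,0.032,0],[0,0,0],0]]'
python3 -m crank '[[[0,0.032,0],[0,0,0],0],[[0,0.032,0],[0,0,0],0],[[0,0.032,0],[0,0,0],0],[[0,0.03,0],[0,0,0],0],[[0,0.026,0],[0,0,0],0],[[0,0.02,0],[0,0,0],0],[[0,0.013,0],[0,0,0],0],[[0,0.006,0.001],[0,0,0],0]]'
python3 -m crank '[[[0,0,0],[0,0,0],0.0],[[0,0,0],[0,0,0],0.0],[[0,0,0],[0,0,0],0],[[0,0,0],[0,0,0],0],[[0,0,0],[0,0,0],0],[[0,0,0],[0,0,0],0],[[0,0,0],[0,0,0],0],[[0,0,0],[0,0,0],0]]'
python3 delta.py 515.5 -166 130 -5
python3 snap.py e wrist
python3 delta.py 515.5 -166 130 -5
```

```text
t: 8.4
ee_pos: [533.1, 24.9, 147.4]
orientation: [-2.176, 0.094, 2.179]
ft_force: [0.5, 0.2, -1.4]
width: 12.8
t: 9.07
ee_pos: [516.0, -165.7, 147.6]
orientation: [-2.175, 0.097, 2.177]
ft_force: [0.6, -0.2, -1.3]
width: 12.8
t: 9.73
ee_pos: [516.4, -164.0, 148.2]
orientation: [-2.177, 0.095, 2.177]
ft_force: [0.6, 0.6, -1.7]
width: 13.2
t 9.73 pos [ 516.42 -164.01  148.21] F [ 0.59  0.55 -1.71] w 13.2 yaw -4.98 tilt [0. 0.]
shift tool mm [18.21  2.06  0.74] rotvec rad [ 0.0003 -0.      0.    ]
shift if turned first [18.21  2.06  0.74]
9.7833 [ 516.42 -164.11  148.22] [-2.177   0.0948  2.1768] [-0.3 -0.2 -0.7] 12.9
t 9.78 pos [ 516.42 -164.11  148.22] F [-0.28 -0.19 -0.73] w 12.9 yaw -4.99 tilt [ 0. -0.]
shift tool mm [18.22  1.97  0.75] rotvec rad [ 0.0002 -0.0001 -0.    ]
shift if turned first [18.22  1.97  0.75]
```

View pics/wrist_e.png

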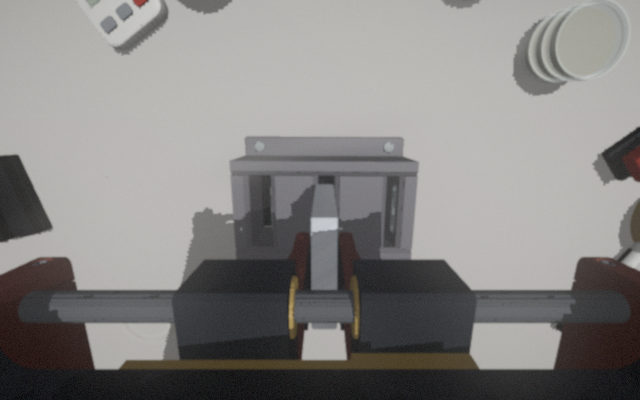

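```bash
python3 - <<'E'
from h import *
d,o=pickle.load(open("wrist_e.pkl","rb")); g=cv2.cvtColor(d["img"],6).astype(int); c=cam(d,o)
cv2.imwrite("pics/crop_e.png",cv2.resize(d["img"][150:260,225:425],None,fx=4,fy=4,interpolation=cv2.INTER_NEAREST))
for v in (166,168,180,190): print(v,"L",g[v,226:240],"R",g[v,408:424])
for v in (177,179,181): print(v,g[v,304:350])
R=Ro.from_rotvec(o["orientation"]).as_matrix()
for uv,z in [((231,160),60),((418,160),60),((318,178),56),((336,178),56)]:
    P=ray(c,uv,z); print(uv,(R.T@(P-o["ee_pos"])).round(1))
E
```

```text
166 L [180 179 180 166 150 139 137 136 137 136 138 137 137 137] R [132 132 131 133 132 133 134 133 134 138 155 176 183 182 185 184]
168 L [181 182 180 166 149 141 137 135 138 139 136 137 136 134] R [133 132 131 133 131 132 130 132 133 139 161 179 184 186 185 185]
180 L [183 182 183 177 165 143 135 129 131 133 128 130 132 130] R [131 131 129 131 132 127 130 130 140 162 177 183 185 184 183 185]
190 L [183 182 183 182 178 156 137 127 127 127 125 127 126 126] R [129 130 129 129 127 127 131 136 154 174 182 184 183 183 185 184]
177 [122 124 125 126 126 124 124 123 118 112 108 110 108  96  78  59  50  54
  51  56  54  54  53  53  50  55  55  52  56  63  69  89  96  97 100 102
 114 126 122 125 125 124 126 124 125 123]
179 [125 125 129 126 126 127 126 124 123 115 110 109 107  96  78  61  56  61
  58  56  57  51  56  58  55  54  53  51  54  61  74  90  96  97  98 103
 119 126 128 128 130 128 125 128 126 129]
181 [126 126 127 125 127 125 125 123 121 115 109 111 105  95  76  60  54  61
  56  60  54  54  53  55  52  52  48  52  52  60  72  88 101 100  98 102
 117 124 126 129 127 126 127 125 127 128]
(231, 160) [ 88.2 -74.9 -43.2]
(418, 160) [ 88.2  77.7 -43.1]
(318, 178) [ 92.2  -4.  -27.7]
(336, 178) [ 92.2  11.1 -27.7]
```

View pics/crop_e.png

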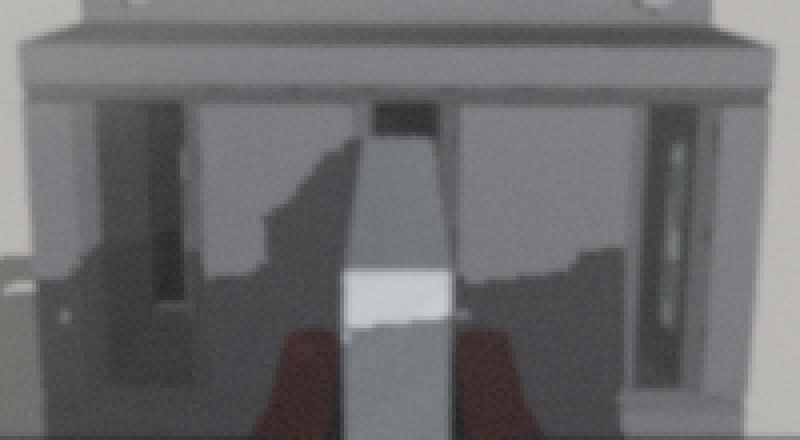

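```bash
python3 - <<'E'
from h import *
d,o=pickle.load(open("wrist_e.pkl","rb")); g=cv2.cvtColor(d["img"],6).astype(int); c=cam(d,o)
R=Ro.from_rotvec(o["orientation"]).as_matrix()
print(g[166:192,325], g[166:192,329])
for uv,z in [((324,183.5),82.1),((324,175.5),56),((324,172),60)]:
    P=ray(c,uv,z); print(uv,(R.T@(P-o["ee_pos"])).round(1))
E
```

```text
[127 128 130 129 123 113 101  93  85  78  59  54  55  51  55  54  59  73
  98 116 122 121 120 122 121 118] [128 129 129 127 124 111 102  95  88  77  61  55  53  54  53  52  55  67
  96 118 122 124 123 123 122 123]
(324, 183.5) [ 66.1   1.  -27.7]
(324, 175.5) [ 92.2   1.  -29.8]
(324, 172) [ 88.2   1.  -33.3]
```

```bash
python3 -m crank '[[[0.001,0.0009,0.0003],[0,0,0],0],[[0.003,0.0009,0],[0,0,0],0],[[0.004,0,0],[0,0,0],0],[[0.004,0,0],[0,0,0],0],[[0.004,0,0],[0,0,0],0],[[0.002,0,0],[0,0,0],0],[[0.001,0,0],[0,0,0],0],[[0.001,0,0],[0,0,0],0]]'
python3 delta.py 515.5 -166 120 -5
python3 -m crank '[[[0.001,0,0],[0,0,0],0],[[0.001,0,0],[0,0,0],0],[[0.001,0,0],[0,0,0],0],[[0.001,0,0],[0,0,0],0],[[0.001,0,0],[0,0,0],0],[[0,0,0],[0,0,0],0],[[0,0,0],[0,0,0],0],[[0,0,0],[0,0,0],0]]'
python3 delta.py 515.5 -166 120 -5
```

```text
t: 10.45
ee_pos: [515.8, -166.0, 127.9]
orientation: [-2.176, 0.095, 2.177]
ft_force: [-0.2, 0.3, -1.4]
width: 12.6
t 10.45 pos [ 515.8  -166.01  127.9 ] F [-0.16  0.27 -1.37] w 12.6 yaw -5.0 tilt [-0.02  0.01]
shift tool mm [7.9  0.01 0.3 ] rotvec rad [-0.      0.0004  0.0001]
shift if turned first [7.9  0.01 0.3 ]
t: 11.12
ee_pos: [516.0, -166.0, 123.2]
orientation: [-2.177, 0.095, 2.177]
ft_force: [-0.2, -0.5, -1.2]
width: 12.8
t 11.12 pos [ 515.96 -166.02  123.2 ] F [-0.17 -0.45 -1.24] w 12.8 yaw -5.0 tilt [ 0.01 -0.  ]
shift tool mm [3.2  0.02 0.46] rotvec rad [-0.     -0.0001 -0.    ]
shift if turned first [3.2  0.02 0.46]
```

```bash
python3 -m crank '[[[0.001,0,0],[0,0,0],0],[[0.001,0,0],[0,0,0],0],[[0.001,0,0],[0,0,0],0],[[0.001,0,0],[0,0,0],0],[[0.001,0,0],[0,0,0],0],[[0.001,0,0],[0,0,0],0],[[0,0,0],[0,0,0],0],[[0,0,0],[0,0,0],0]]'
python3 -m crank '[[[0.001,0,0],[0,0,0],0],[[0.001,0,0],[0,0,0],0],[[0.001,0,0],[0,0,0],0],[[0.001,0,0],[0,0,0],0],[[0,0,0],[0,0,0],0],[[0,0,0],[0,0,0],0],[[0,0,0],[0,0,0],0],[[0,0,0],[0,0,0],0]]'
python3 delta.py 515.5 -166 120 -5
```

```text
t: 11.78
ee_pos: [515.9, -166.0, 117.1]
orientation: [-2.177, 0.095, 2.177]
ft_force: [-0.1, 1.4, -1.5]
width: 12.9
t: 12.45
ee_pos: [515.9, -165.9, 113.2]
orientation: [-2.177, 0.095, 2.177]
ft_force: [-0.1, 0.8, -0.5]
width: 12.6
t 12.45 pos [ 515.89 -165.92  113.17] F [-0.12  0.8  -0.52] w 12.6 yaw -5.0 tilt [-0.    0.01]
shift tool mm [-6.83  0.11  0.38] rotvec rad [-0.      0.      0.0001]
shift if turned first [-6.83  0.11  0.38]
```

```bash
python3 -m crank '[[[0.001,0,0],[0,0,0],0],[[0.001,0,0],[0,0,0],0],[[0.001,0,0],[0,0,0],0],[[0.001,0,0],[0,0,0],0],[[0.001,0,0],[0,0,0],0],[[0.001,0,0],[0,0,0],0],[[0.001,0,0],[0,0,0],0],[[0.001,0,0],[0,0,0],0]]'
python3 delta.py 515.5 -166 120 -5
python3 -m crank '[[[0.001,0,0],[0,0,0],0],[[0.001,0,0],[0,0,0],0],[[0.001,0,0],[0,0,0],0],[[0.001,0,0],[0,0,0],0],[[0.001,0,0],[0,0,0],0],[[0.001,0,0],[0,0,0],0],[[0.0005,0,0],[0,0,0],0],[[0,0,0],[0,0,0],0]]'
python3 delta.py 515.5 -166 120 -5
```

```text
t: 13.12
ee_pos: [515.8, -165.9, 104.9]
orientation: [-2.176, 0.095, 2.177]
ft_force: [0.2, 3.6, 0.1]
width: 12.6
t 13.12 pos [ 515.78 -165.87  104.9 ] F [0.22 3.64 0.12] w 12.6 yaw -5.01 tilt [-0.02  0.02]
shift tool mm [-15.1    0.15   0.27] rotvec rad [-0.0001  0.0003  0.0003]
shift if turned first [-15.1    0.16   0.27]
t: 13.78
ee_pos: [515.8, -166.0, 98.5]
orientation: [-2.176, 0.095, 2.177]
ft_force: [-1.0, 3.2, -1.9]
width: 12.7
t 13.78 pos [ 515.79 -166.     98.49] F [-0.97  3.21 -1.88] w 12.7 yaw -5.01 tilt [-0.01  0.01]
shift tool mm [-2.151e+01  2.000e-02  3.000e-01] rotvec rad [-0.0001  0.0002  0.0001]
shift if turned first [-21.51   0.03   0.29]
```

```bash
python3 -m crank '[[[0.0004,0,0],[0,0,0],0],[[0.0004,0,0],[0,0,0],0],[[0.0004,0,0],[0,0,0],0],[[0.0004,0,0],[0,0,0],0],[[0.0002,0,0],[0,0,0],0],[[0.0001,0,0],[0,0,0],0],[[0.0001,0,0],[0,0,0],0],[[0,0,0],[0,0,0],0]]'
python3 -m crank '[[[0.0002,0,0],[0,0,0],0],[[0.0002,0,0],[0,0,0],0],[[0.0002,0,0],[0,0,0],0],[[0.0002,0,0],[0,0,0],0],[[0.0001,0,0],[0,0,0],0],[[0.0001,0,0],[0,0,0],0],[[0,0,0],[0,0,0],0],[[0,0,0],[0,0,0],0]]'

```

```text
t: 14.45
ee_pos: [515.9, -166.0, 96.7]
orientation: [-2.177, 0.095, 2.177]
ft_force: [0.6, 4.0, 0.4]
width: 12.9
t: 15.12
ee_pos: [515.9, -166.0, 95.7]
orientation: [-2.177, 0.095, 2.177]
ft_force: [0.2, 3.2, -0.9]
width: 12.6
```

```bash
python3 -m crank '[[[0.0002,0,0],[0,0,0],0],[[0.0002,0,0],[0,0,0],0],[[0.0002,0,0],[0,0,0],0],[[0.0002,0,0],[0,0,0],0],[[0.0001,0,0],[0,0,0],0],[[0.0001,0,0],[0,0,0],0],[[0,0,0],[0,0,0],0],[[0,0,0],[0,0,0],0]]'

```

```text
t: 15.78
ee_pos: [515.9, -166.0, 94.7]
orientation: [-2.177, 0.095, 2.177]
ft_force: [0.3, 3.7, -0.7]
width: 13.0
```

```bash
python3 -m crank '[[[0.0002,0,0],[0,0,0],0],[[0.0002,0,0],[0,0,0],0],[[0.0002,0,0],[0,0,0],0],[[0.0002,0,0],[0,0,0],0],[[0.0001,0,0],[0,0,0],0],[[0.0001,0,0],[0,0,0],0],[[0,0,0],[0,0,0],0],[[0,0,0],[0,0,0],0]]'

```

```text
t: 16.45
ee_pos: [515.9, -166.0, 93.6]
orientation: [-2.177, 0.095, 2.177]
ft_force: [0.0, 3.3, -0.2]
width: 12.8
```

```bash
python3 -m crank '[[[0.0002,0,0],[0,0,0],0],[[0.0002,0,0],[0,0,0],0],[[0.0002,0,0],[0,0,0],0],[[0.0002,0,0],[0,0,0],0],[[0.0001,0,0],[0,0,0],0],[[0.0001,0,0],[0,0,0],0],[[0,0,0],[0,0,0],0],[[0,0,0],[0,0,0],0]]'

```

```text
t: 17.12
ee_pos: [515.9, -166.0, 92.7]
orientation: [-2.177, 0.095, 2.177]
ft_force: [1.2, 3.2, -1.2]
width: 12.9
```

```bash
python3 -m crank '[[[0.0002,0,0],[0,0,0],0],[[0.0002,0,0],[0,0,0],0],[[0.0002,0,0],[0,0,0],0],[[0.0002,0,0],[0,0,0],0],[[0.0002,0,0],[0,0,0],0],[[0.0001,0,0],[0,0,0],0],[[0,0,0],[0,0,0],0],[[0,0,0],[0,0,0],0]]'

```

```text
t: 17.78
ee_pos: [515.9, -166.0, 91.5]
orientation: [-2.177, 0.095, 2.177]
ft_force: [0.2, 3.5, 0.4]
width: 12.8
```

```bash
python3 -m crank '[[[0.0002,0,0],[0,0,0],0],[[0.0002,0,0],[0,0,0],0],[[0.0002,0,0],[0,0,0],0],[[0.0002,0,0],[0,0,0],0],[[0.0001,0,0],[0,0,0],0],[[0.0001,0,0],[0,0,0],0],[[0,0,0],[0,0,0],0],[[0,0,0],[0,0,0],0]]'

```

```text
t: 18.45
ee_pos: [515.9, -166.0, 90.6]
orientation: [-2.177, 0.095, 2.177]
ft_force: [0.3, 3.1, -0.1]
width: 12.7
```

```bash
python3 -m crank '[[[0.0002,0,0],[0,0,0],0],[[0.0002,0,0],[0,0,0],0],[[0.0002,0,0],[0,0,0],0],[[0.0002,0,0],[0,0,0],0],[[0.0002,0,0],[0,0,0],0],[[0.0001,0,0],[0,0,0],0],[[0,0,0],[0,0,0],0],[[0,0,0],[0,0,0],0]]'

```

```text
t: 19.12
ee_pos: [515.9, -166.0, 89.4]
orientation: [-2.177, 0.095, 2.177]
ft_force: [0.3, 3.2, -0.7]
width: 12.6
```

```bash
python3 -m crank '[[[0.0002,0,0],[0,0,0],0],[[0.0002,0,0],[0,0,0],0],[[0.0002,0,0],[0,0,0],0],[[0.0002,0,0],[0,0,0],0],[[0.0002,0,0],[0,0,0],0],[[0.0001,0,0],[0,0,0],0],[[0,0,0],[0,0,0],0],[[0,0,0],[0,0,0],0]]'

```

```text
t: 19.78
ee_pos: [515.9, -166.0, 88.3]
orientation: [-2.177, 0.095, 2.177]
ft_force: [-0.2, 2.9, -0.7]
width: 13.0
```

```bash
python3 -m crank '[[[0.0002,0,0],[0,0,0],0],[[0.0002,0,0],[0,0,0],0],[[0.0002,0,0],[0,0,0],0],[[0.0002,0,0],[0,0,0],0],[[0.0002,0,0],[0,0,0],0],[[0.0001,0,0],[0,0,0],0],[[0,0,0],[0,0,0],0],[[0,0,0],[0,0,0],0]]'

```

```text
t: 20.45
ee_pos: [515.9, -166.0, 87.2]
orientation: [-2.177, 0.095, 2.177]
ft_force: [1.1, 3.7, -0.4]
width: 12.6
```

```bash
python3 -m crank '[[[0.0002,0,0],[0,0,0],0],[[0.0002,0,0],[0,0,0],0],[[0.0002,0,0],[0,0,0],0],[[0.0002,0,0],[0,0,0],0],[[0.0002,0,0],[0,0,0],0],[[0.0001,0,0],[0,0,0],0],[[0,0,0],[0,0,0],0],[[0,0,0],[0,0,0],0]]'

```

```text
t: 21.12
ee_pos: [515.9, -166.0, 86.1]
orientation: [-2.177, 0.095, 2.177]
ft_force: [-0.0, 3.8, -0.3]
width: 12.7
```

```bash
python3 -m crank '[[[0.0002,0,0],[0,0,0],0],[[0.0002,0,0],[0,0,0],0],[[0.0002,0,0],[0,0,0],0],[[0.0002,0,0],[0,0,0],0],[[0.0002,0,0],[0,0,0],0],[[0.0001,0,0],[0,0,0],0],[[0,0,0],[0,0,0],0],[[0,0,0],[0,0,0],0]]'

```

```text
t: 21.78
ee_pos: [515.9, -166.0, 85.1]
orientation: [-2.177, 0.095, 2.177]
ft_force: [1.0, 3.0, -1.0]
width: 12.7
```

```bash
python3 -m crank '[[[0.0002,0,0],[0,0,0],0],[[0.0002,0,0],[0,0,0],0],[[0.0002,0,0],[0,0,0],0],[[0.0002,0,0],[0,0,0],0],[[0.0002,0,0],[0,0,0],0],[[0.0001,0,0],[0,0,0],0],[[0,0,0],[0,0,0],0],[[0,0,0],[0,0,0],0]]'

```

```text
t: 22.45
ee_pos: [515.9, -166.0, 83.9]
orientation: [-2.177, 0.095, 2.177]
ft_force: [0.2, 3.6, -1.0]
width: 13.1
```

```bash
python3 -m crank '[[[0.0002,0,0],[0,0,0],0],[[0.0002,0,0],[0,0,0],0],[[0.0002,0,0],[0,0,0],0],[[0.0002,0,0],[0,0,0],0],[[0.0002,0,0],[0,0,0],0],[[0.0001,0,0],[0,0,0],0],[[0,0,0],[0,0,0],0],[[0,0,0],[0,0,0],0]]'

```

```text
t: 23.12
ee_pos: [515.9, -166.0, 82.9]
orientation: [-2.177, 0.095, 2.177]
ft_force: [0.4, 3.8, 0.5]
width: 12.8
```

```bash
python3 -m crank '[[[0.0002,0,0],[0,0,0],0],[[0.0002,0,0],[0,0,0],0],[[0.0002,0,0],[0,0,0],0],[[0.0002,0,0],[0,0,0],0],[[0.0001,0,0],[0,0,0],0],[[0.0001,0,0],[0,0,0],0],[[0,0,0],[0,0,0],0],[[0,0,0],[0,0,0],0]]'

```

```text
t: 23.78
ee_pos: [515.9, -166.0, 81.8]
orientation: [-2.177, 0.095, 2.177]
ft_force: [-0.0, 2.8, 0.5]
width: 12.9
```

```bash
python3 -m crank '[[[0.0002,0,0],[0,0,0],0],[[0.0002,0,0],[0,0,0],0],[[0.0002,0,0],[0,0,0],0],[[0.0002,0,0],[0,0,0],0],[[0.0001,0,0],[0,0,0],0],[[0.0001,0,0],[0,0,0],0],[[0,0,0],[0,0,0],0],[[0,0,0],[0,0,0],0]]'

```

```text
t: 24.45
ee_pos: [515.9, -166.0, 80.9]
orientation: [-2.177, 0.095, 2.177]
ft_force: [-0.4, 3.6, -0.7]
width: 12.7
```

```bash
python3 -m crank '[[[0.0002,0,0],[0,0,0],0],[[0.0002,0,0],[0,0,0],0],[[0.0002,0,0],[0,0,0],0],[[0.0002,0,0],[0,0,0],0],[[0.0002,0,0],[0,0,0],0],[[0.0001,0,0],[0,0,0],0],[[0,0,0],[0,0,0],0],[[0,0,0],[0,0,0],0]]'

```

```text
t: 25.12
ee_pos: [515.9, -166.0, 79.8]
orientation: [-2.177, 0.095, 2.177]
ft_force: [1.5, 3.6, -1.5]
width: 12.7
```

```bash
python3 -m crank '[[[0.0002,0,0],[0,0,0],0],[[0.0002,0,0],[0,0,0],0],[[0.0002,0,0],[0,0,0],0],[[0.0002,0,0],[0,0,0],0],[[0.0002,0,0],[0,0,0],0],[[0.0001,0,0],[0,0,0],0],[[0,0,0],[0,0,0],0],[[0,0,0],[0,0,0],0]]'

```

```text
t: 25.78
ee_pos: [515.9, -166.0, 78.6]
orientation: [-2.177, 0.095, 2.177]
ft_force: [0.5, 3.9, 0.6]
width: 12.8
```

```bash
python3 -m crank '[[[0.0002,0,0],[0,0,0],0],[[0.0002,0,0],[0,0,0],0],[[0.0002,0,0],[0,0,0],0],[[0.0002,0,0],[0,0,0],0],[[0.0002,0,0],[0,0,0],0],[[0.0001,0,0],[0,0,0],0],[[0,0,0],[0,0,0],0],[[0,0,0],[0,0,0],0]]'

```

```text
t: 26.45
ee_pos: [515.9, -166.0, 77.6]
orientation: [-2.177, 0.095, 2.177]
ft_force: [0.1, 4.1, 0.1]
width: 13.0
```

```bash
python3 snap.py f wrist; python3 - <<'E'
import cv2
g=cv2.imread("pics/wrist_f.png"); cv2.imwrite("pics/crop_f.png",cv2.resize(g[150:310,250:400],None,fx=4,fy=4,interpolation=cv2.INTER_NEAREST))
E
```

```text
26.5 [ 515.92 -166.     77.55] [-2.1768  0.095   2.1768] [ 0.5  3.  -0.2] 12.8
```

View pics/crop_f.png

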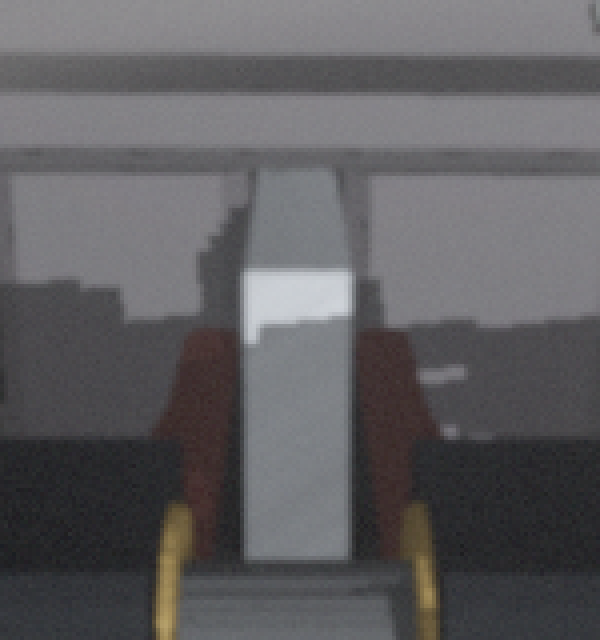

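```bash
python3 -m crank '[[[0.0002,0,0],[0,0,0],0],[[0.0002,0,0],[0,0,0],0],[[0.0002,0,0],[0,0,0],0],[[0.0002,0,0],[0,0,0],0],[[0.0001,0,0],[0,0,0],0],[[0.0001,0,0],[0,0,0],0],[[0,0,0],[0,0,0],0],[[0,0,0],[0,0,0],0]]'

```

```text
t: 27.17
ee_pos: [515.9, -166.0, 76.6]
orientation: [-2.177, 0.095, 2.177]
ft_force: [0.3, 2.6, -0.4]
width: 13.1
```

```bash
python3 -m crank '[[[0.0002,0,0],[0,0,0],0],[[0.0002,0,0],[0,0,0],0],[[0.0002,0,0],[0,0,0],0],[[0.0001,0,0],[0,0,0],0],[[0.0001,0,0],[0,0,0],0],[[0,0,0],[0,0,0],0],[[0,0,0],[0,0,0],0],[[0,0,0],[0,0,0],0]]'

```

```text
t: 27.83
ee_pos: [515.9, -166.0, 75.9]
orientation: [-2.177, 0.095, 2.177]
ft_force: [-0.8, 3.9, 2.8]
width: 12.6
```

```bash
python3 -m crank '[[[0.0001,0,0],[0,0,0],0],[[0.0001,0,0],[0,0,0],0],[[0.0001,0,0],[0,0,0],0],[[0.0001,0,0],[0,0,0],0],[[0,0,0],[0,0,0],0],[[0,0,0],[0,0,0],0],[[0,0,0],[0,0,0],0],[[0,0,0],[0,0,0],0]]'

```

```text
t: 28.5
ee_pos: [516.0, -166.1, 75.5]
orientation: [-2.177, 0.095, 2.177]
ft_force: [-0.3, 3.3, 5.6]
width: 12.3
```

```bash
python3 -m crank '[[[0,0,0],[0,0,0],0.04],[[0,0,0],[0,0,0],0.04],[[0,0,0],[0,0,0],0.04],[[0,0,0],[0,0,0],0.04],[[-0.003,0,0],[0,0,0],0.04],[[-0.008,0,0],[0,0,0],0.04],[[-0.012,0,0],[0,0,0],0.05],[[-0.016,0,0],[0,0,0],0.06]]'
python3 delta.py 536 235 74 7.95
```

```text
t: 29.17
ee_pos: [515.4, -165.9, 114.9]
orientation: [-2.175, 0.095, 2.178]
ft_force: [-0.6, -0.2, -0.2]
width: 50.1
t 29.17 pos [ 515.44 -165.92  114.95] F [-0.6  -0.22 -0.23] w 50.1 yaw -5.0 tilt [-0.07  0.02]
shift tool mm [  41.07 -401.17   14.43] rotvec rad [-0.2261  0.0012  0.0004]
shift if turned first [  40.95 -394.22  -75.82]
```

```bash
python3 -m crank '[[[-0.010,0,0],[-0.05,0,0],0.06],[[-0.006,0,0],[-0.06,0,0],0.06],[[-0.003,0,0],[-0.06,0,0],0.06],[[-0.001,0,0],[-0.0561,0,0],0.06],[[0,-0.016,-0.0065],[0,0,0],0.06],[[0,-0.03,-0.0065],[0,0,0],0.06],[[0,-0.038,-0.0065],[0,0,0],0.06],[[0,-0.038,-0.0065],[0,0,0],0.06]]'
python3 -m crank '[[[0,-0.038,-0.0065],[0,0,0],0.06],[[0,-0.038,-0.0065],[0,0,0],0.06],[[0,-0.038,-0.0065],[0,0,0],0.06],[[0,-0.038,-0.0065],[0,0,0],0.06],[[0,-0.038,-0.0065],[0,0,0],0.06],[[0,-0.036,-0.0065],[0,0,0],0.06],[[0,-0.028,-0.0065],[0,0,0],0.06],[[0,-0.016,-0.0043],[0,0,0],0.06]]'
python3 delta.py 536 235 74 7.95
```

```text
t: 29.83
ee_pos: [525.3, -40.9, 135.8]
orientation: [2.152, 0.147, -2.148]
ft_force: [0.2, 0.1, -0.2]
width: 60.0
t: 30.5
ee_pos: [537.1, 236.2, 136.0]
orientation: [2.151, 0.153, -2.146]
ft_force: [0.1, 0.6, 0.1]
width: 60.0
t 30.5 pos [537.1  236.16 135.98] F [0.09 0.65 0.1 ] w 60.0 yaw 8.09 tilt [0.12 0.07]
shift tool mm [61.98  1.05  1.39] rotvec rad [ 0.0024 -0.0023  0.001 ]
shift if turned first [61.98  1.    1.25]
```

```bash
python3 -m crank '[[[0.004,0,0],[0,0,0],0.06],[[0.01,0,0],[0,0,0],0.06],[[0.014,0,0],[0,0,0],0.06],[[0.014,0,0],[0,0,0],0.05],[[0.011,0,0],[0,0,0],0.04],[[0.006,0,0],[0,0,0],0.034],[[0.003,0,0],[0,0,0],0.028],[[0,0,0],[0,0,0],0.022]]'
python3 delta.py 536 235 74 7.95
python3 -m crank '[[[0,0,0],[0,0,0],0],[[0,0,0],[0,0,0],0],[[0,0,0],[0,0,0],0],[[0,0,0],[0,0,0],0],[[0,0,0],[0,0,0],0],[[0,0,0],[0,0,0],0],[[0,0,0],[0,0,0],0],[[0,0,0],[0,0,0],0]]'
python3 delta.py 536 235 74 7.95
```

```text
t: 31.17
ee_pos: [536.5, 231.9, 71.7]
orientation: [2.148, 0.148, -2.151]
ft_force: [0.0, 0.8, -0.7]
width: 30.3
t 31.17 pos [536.46 231.91  71.74] F [ 0.03  0.79 -0.66] w 30.3 yaw 7.91 tilt [-0.07 -0.03]
shift tool mm [-2.26 -3.12  0.03] rotvec rad [-0.0007  0.0012 -0.0004]
shift if turned first [-2.26 -3.12  0.02]
t: 31.83
ee_pos: [537.2, 232.9, 73.0]
orientation: [2.151, 0.15, -2.148]
ft_force: [-1.0, -0.8, 6.0]
width: 8.9
t 31.83 pos [537.19 232.92  73.02] F [-0.96 -0.76  5.99] w 8.9 yaw 7.96 tilt [0.06 0.02]
shift tool mm [-0.99 -2.23  0.89] rotvec rad [ 0.0002 -0.0011  0.0002]
shift if turned first [-0.98 -2.23  0.89]
```

```bash
python3 -m crank '[[[-0.004,0,0],[0,0,0],0],[[-0.008,0,0],[0,0,0],0],[[-0.014,0,0],[0,0,0],0],[[-0.02,0,0],[0.05,0,0],0],[[-0.022,0,0],[0.06,0,0],0],[[-0.02,0,0],[0.06,0,0],0],[[-0.014,0,0],[0.0563,0,0],0],[[-0.008,0.006,0],[0,0,0],0]]'
python3 delta.py 511.0 -221.8 183 -5
```

```text
t: 32.5
ee_pos: [537.0, 227.5, 184.7]
orientation: [-2.178, 0.095, 2.172]
ft_force: [0.5, -0.3, -1.5]
width: 8.7
t 32.5 pos [537.01 227.51 184.73] F [ 0.49 -0.27 -1.51] w 8.7 yaw -5.09 tilt [0.16 0.08]
shift tool mm [  1.07 449.85 -13.91] rotvec rad [-0.0015 -0.0026  0.0016]
shift if turned first [  1.73 449.86 -13.24]
```

```bash
python3 -m crank '[[[0,0.016,-0.0017],[0,0,0],0],[[0,0.03,-0.0017],[0,0,0],0],[[0,0.038,-0.0017],[0,0,0],0],[[0,0.038,-0.0017],[0,0,0],0],[[0,0.038,-0.0017],[0,0,0],0],[[0,0.038,-0.0017],[0,0,0],0],[[0,0.038,-0.0016],[0,0,0],0],[[0,0.038,-0.0016],[0,0,0],0]]'
python3 -m crank '[[[0,0.038,0],[0,0,0],0],[[0,0.038,0],[0,0,0],0],[[0,0.036,0],[0,0,0],0],[[0,0.03,0],[0,0,0],0],[[0,0.02,0],[0,0,0],0],[[0,0.01,0],[0,0,0],0],[[0,0.004,0],[0,0,0],0],[[0,0,0],[0,0,0],0]]'
python3 delta.py 511.0 -221.8 127 -5
```

```text
t: 33.17
ee_pos: [524.5, -49.4, 182.2]
orientation: [-2.177, 0.093, 2.179]
ft_force: [0.3, 0.0, -1.5]
width: 9.0
t: 33.83
ee_pos: [509.7, -222.9, 182.1]
orientation: [-2.175, 0.095, 2.177]
ft_force: [0.2, -0.3, -0.6]
width: 8.6
t 33.83 pos [ 509.73 -222.92  182.09] F [ 0.2  -0.25 -0.58] w 8.6 yaw -5.03 tilt [-0.04  0.03]
shift tool mm [55.08 -1.21 -1.21] rotvec rad [-0.0005  0.0008  0.0004]
shift if turned first [55.09 -1.23 -1.16]
```

```bash
python3 -m crank '[[[0.003,0,0],[0,0,0],0],[[0.008,0,0],[0,0,0],0],[[0.012,0,0],[0,0,0],0],[[0.012,0,0],[0,0,0],0],[[0.008,0,0],[0,0,0],0],[[0.004,0,0],[0,0,0],0],[[0.001,0,0],[0,0,0],0],[[0,0,0],[0,0,0],0]]'
python3 snap.py g wrist
python3 delta.py 511.0 -221.8 127 -5
python3 - <<'E'
import cv2
g=cv2.imread("pics/wrist_g.png"); cv2.imwrite("pics/crop_g.png",cv2.resize(g[140:300,200:400],None,fx=4,fy=4,interpolation=cv2.INTER_NEAREST))
E
```

```text
t: 34.5
ee_pos: [510.1, -222.6, 133.8]
orientation: [-2.176, 0.095, 2.178]
ft_force: [0.1, 0.5, -1.5]
width: 9.1
34.55 [ 510.38 -222.73  134.3 ] [-2.1766  0.0951  2.1768] [-0.   0.2 -1.1] 8.7
t 34.55 pos [ 510.38 -222.73  134.3 ] F [-0.05  0.17 -1.11] w 8.7 yaw -5.01 tilt [-0.  0.]
shift tool mm [ 7.3  -0.98 -0.53] rotvec rad [-0.0001  0.0001  0.    ]
shift if turned first [ 7.3  -0.98 -0.53]
```

View pics/crop_g.png

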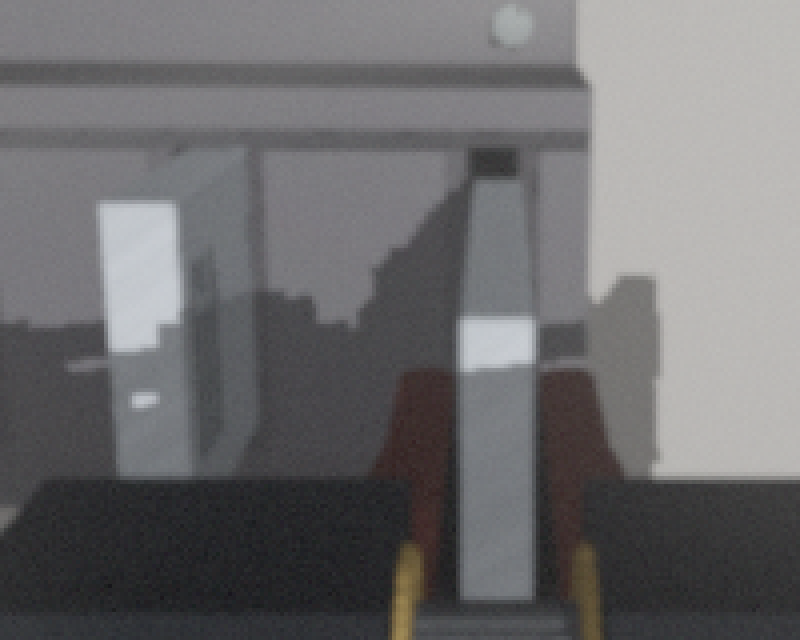

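```bash
python3 - <<'E'
from h import *
d,o=pickle.load(open("wrist_g.pkl","rb")); g=cv2.cvtColor(d["img"],6).astype(int); c=cam(d,o)
R=Ro.from_rotvec(o["orientation"]).as_matrix()
print(g[170:190,323])
for v in (178,180,182,188): print(v,g[v,306:342])
for uv,z in [((323.5,176.5),56),((323.5,184),134.3-63),((317,179),56),((329.7,179),56),((317.8,186),71.3),((329.5,186),71.3)]:
    P=ray(c,uv,z); print(uv,(R.T@(P-o["ee_pos"])).round(2))
E
```

```text
[131 124 114  96  94  97  86  69  57  58  57  59  58  65  83 107 117 124
 120 119]
178 [123 123 121 120 120 112 112 109 110 109  94  77  65  58  62  60  58  57
  61  60  65  61  67  82  96 100 102 101 107 116 122 124 124 124 125 127]
180 [128 127 130 126 124 118 112 111 112 108  94  77  65  60  59  54  55  57
  58  57  57  62  70  79  93 101 105 105 111 122 127 129 129 130 130 129]
182 [126 126 129 126 120 117 111 111 109 106  91  76  66  59  61  58  57  58
  57  51  60  60  61  80  92 101 103  98 110 122 131 130 128 129 131 132]
188 [125 126 127 125 120 103  87  80  76  76  75  86 105 118 122 120 125 120
 120 123 122 123 122 121 113 107  99  97 103 121 127 129 131 129 127 130]
(323.5, 176.5) [ 77.8    0.61 -31.2 ]
(323.5, 184) [ 62.51   0.61 -27.95]
(317, 179) [ 77.81  -4.56 -29.2 ]
(329.7, 179) [ 77.8    5.53 -29.19]
(317.8, 186) [ 62.51  -3.66 -26.44]
(329.5, 186) [ 62.51   5.1  -26.43]
```

```bash
python3 -m crank '[[[0.001,-0.0003,-0.0005],[0,0,0],0],[[0.002,-0.0002,-0.0004],[0,0,0],0],[[0.003,0,0],[0,0,0],0],[[0.003,0,0],[0,0,0],0],[[0.002,0,0],[0,0,0],0],[[0.001,0,0],[0,0,0],0],[[0.001,0,0],[0,0,0],0],[[0.001,0,0],[0,0,0],0]]'
python3 -m crank '[[[0.001,0,0],[0,0,0],0],[[0.001,0,0],[0,0,0],0],[[0.001,0,0],[0,0,0],0],[[0.001,0,0],[0,0,0],0],[[0.001,0,0],[0,0,0],0],[[0,0,0],[0,0,0],0],[[0,0,0],[0,0,0],0],[[0,0,0],[0,0,0],0]]'
python3 delta.py 511.0 -221.8 127 -5
```

```text
t: 35.22
ee_pos: [511.2, -222.3, 120.3]
orientation: [-2.177, 0.095, 2.177]
ft_force: [-1.0, 0.5, -1.5]
width: 8.8
t: 35.88
ee_pos: [511.1, -222.3, 115.4]
orientation: [-2.176, 0.095, 2.177]
ft_force: [0.1, -0.1, -1.2]
width: 8.8
t 35.88 pos [ 511.12 -222.27  115.35] F [ 0.07 -0.09 -1.19] w 8.8 yaw -5.01 tilt [-0.01  0.  ]
shift tool mm [-11.65  -0.46   0.16] rotvec rad [-0.0002  0.0001  0.0001]
shift if turned first [-11.65  -0.46   0.16]
```

```bash
python3 -m crank '[[[0.001,0,0],[0,0,0],0],[[0.0013,0,0],[0,0,0],0],[[0.0013,0,0],[0,0,0],0],[[0.0013,0,0],[0,0,0],0],[[0.0013,0,0],[0,0,0],0],[[0.0013,0,0],[0,0,0],0],[[0.0013,0,0],[0,0,0],0],[[0.0012,0,0],[0,0,0],0]]'
python3 delta.py 511.0 -221.8 127 -5
```

```text
t: 36.55
ee_pos: [511.3, -222.1, 105.4]
orientation: [-2.177, 0.095, 2.176]
ft_force: [0.4, 3.3, 3.1]
width: 8.8
t 36.55 pos [ 511.32 -222.11  105.39] F [0.41 3.33 3.08] w 8.8 yaw -5.02 tilt [0.02 0.02]
shift tool mm [-21.61  -0.29   0.34] rotvec rad [-0.0003 -0.0003  0.0003]
shift if turned first [-21.61  -0.29   0.35]
```

```bash
python3 -m crank '[[[0.0013,0,0],[0,0,0],0],[[0.0013,0,0],[0,0,0],0],[[0.0013,0,0],[0,0,0],0],[[0.0013,0,0],[0,0,0],0],[[0.0013,0,0],[0,0,0],0],[[0.0012,0,0],[0,0,0],0],[[0.001,0,0],[0,0,0],0],[[0.0003,0,0],[0,0,0],0]]'
python3 -m crank '[[[0.0004,0,0],[0,0,0],0],[[0.0004,0,0],[0,0,0],0],[[0.0004,0,0],[0,0,0],0],[[0.0004,0,0],[0,0,0],0],[[0.0002,0,0],[0,0,0],0],[[0.0002,0,0],[0,0,0],0],[[0,0,0],[0,0,0],0],[[0,0,0],[0,0,0],0]]'
```

```text
t: 37.22
ee_pos: [511.0, -222.2, 96.1]
orientation: [-2.176, 0.095, 2.177]
ft_force: [-0.1, 4.2, -0.1]
width: 9.1
t: 37.88
ee_pos: [511.2, -222.3, 94.3]
orientation: [-2.177, 0.095, 2.177]
ft_force: [-0.5, 3.4, -0.9]
width: 8.9
```

```bash
python3 -m crank '[[[0.0002,0,0],[0,0,0],0],[[0.0002,0,0],[0,0,0],0],[[0.0002,0,0],[0,0,0],0],[[0.0002,0,0],[0,0,0],0],[[0.0002,0,0],[0,0,0],0],[[0.0001,0,0],[0,0,0],0],[[0,0,0],[0,0,0],0],[[0,0,0],[0,0,0],0]]'

```

```text
t: 38.55
ee_pos: [511.2, -222.3, 93.3]
orientation: [-2.177, 0.095, 2.177]
ft_force: [0.6, 4.0, 0.2]
width: 8.6
```

```bash
python3 -m crank '[[[0.0002,0,0],[0,0,0],0],[[0.0002,0,0],[0,0,0],0],[[0.0002,0,0],[0,0,0],0],[[0.0002,0,0],[0,0,0],0],[[0.0002,0,0],[0,0,0],0],[[0.0001,0,0],[0,0,0],0],[[0,0,0],[0,0,0],0],[[0,0,0],[0,0,0],0]]'

```

```text
t: 39.22
ee_pos: [511.2, -222.3, 92.2]
orientation: [-2.177, 0.095, 2.177]
ft_force: [0.7, 3.4, -0.2]
width: 9.0
```

```bash
python3 -m crank '[[[0.0002,0,0],[0,0,0],0],[[0.0002,0,0],[0,0,0],0],[[0.0002,0,0],[0,0,0],0],[[0.0002,0,0],[0,0,0],0],[[0.0002,0,0],[0,0,0],0],[[0.0001,0,0],[0,0,0],0],[[0,0,0],[0,0,0],0],[[0,0,0],[0,0,0],0]]'

```

```text
t: 39.88
ee_pos: [511.1, -222.3, 91.0]
orientation: [-2.177, 0.095, 2.177]
ft_force: [-0.2, 3.9, -0.7]
width: 8.8
```

```bash
python3 -m crank '[[[0.0002,0,0],[0,0,0],0],[[0.0002,0,0],[0,0,0],0],[[0.0002,0,0],[0,0,0],0],[[0.0002,0,0],[0,0,0],0],[[0.0002,0,0],[0,0,0],0],[[0.0001,0,0],[0,0,0],0],[[0,0,0],[0,0,0],0],[[0,0,0],[0,0,0],0]]'

```

```text
t: 40.55
ee_pos: [511.1, -222.3, 89.9]
orientation: [-2.177, 0.095, 2.177]
ft_force: [0.4, 3.3, -0.8]
width: 8.7
```

```bash
python3 -m crank '[[[0.0002,0,0],[0,0,0],0],[[0.0002,0,0],[0,0,0],0],[[0.0002,0,0],[0,0,0],0],[[0.0002,0,0],[0,0,0],0],[[0.0002,0,0],[0,0,0],0],[[0.0001,0,0],[0,0,0],0],[[0,0,0],[0,0,0],0],[[0,0,0],[0,0,0],0]]'

```

```text
t: 41.22
ee_pos: [511.2, -222.3, 88.8]
orientation: [-2.177, 0.095, 2.177]
ft_force: [0.1, 4.6, 0.0]
width: 8.7
```

```bash
python3 -m crank '[[[0.0002,0,0],[0,0,0],0],[[0.0002,0,0],[0,0,0],0],[[0.0002,0,0],[0,0,0],0],[[0.0002,0,0],[0,0,0],0],[[0.0002,0,0],[0,0,0],0],[[0.0001,0,0],[0,0,0],0],[[0,0,0],[0,0,0],0],[[0,0,0],[0,0,0],0]]'

```

```text
t: 41.88
ee_pos: [511.2, -222.3, 87.8]
orientation: [-2.177, 0.095, 2.177]
ft_force: [0.2, 4.2, 0.5]
width: 8.9
```

```bash
python3 -m crank '[[[0.0002,0,0],[0,0,0],0],[[0.0002,0,0],[0,0,0],0],[[0.0002,0,0],[0,0,0],0],[[0.0002,0,0],[0,0,0],0],[[0.0001,0,0],[0,0,0],0],[[0.0001,0,0],[0,0,0],0],[[0,0,0],[0,0,0],0],[[0,0,0],[0,0,0],0]]'

```

```text
t: 42.55
ee_pos: [511.2, -222.3, 86.7]
orientation: [-2.177, 0.095, 2.177]
ft_force: [0.8, 3.3, -0.7]
width: 8.7
```

```bash
python3 -m crank '[[[0.0002,0,0],[0,0,0],0],[[0.0002,0,0],[0,0,0],0],[[0.0002,0,0],[0,0,0],0],[[0.0002,0,0],[0,0,0],0],[[0.0002,0,0],[0,0,0],0],[[0.0001,0,0],[0,0,0],0],[[0,0,0],[0,0,0],0],[[0,0,0],[0,0,0],0]]'

```

```text
t: 43.22
ee_pos: [511.1, -222.3, 85.6]
orientation: [-2.177, 0.095, 2.177]
ft_force: [-0.0, 3.9, -0.2]
width: 8.6
```

```bash
python3 -m crank '[[[0.0002,0,0],[0,0,0],0],[[0.0002,0,0],[0,0,0],0],[[0.0002,0,0],[0,0,0],0],[[0.0002,0,0],[0,0,0],0],[[0.0002,0,0],[0,0,0],0],[[0.0001,0,0],[0,0,0],0],[[0,0,0],[0,0,0],0],[[0,0,0],[0,0,0],0]]'

```

```text
t: 43.88
ee_pos: [511.2, -222.3, 84.5]
orientation: [-2.177, 0.095, 2.177]
ft_force: [-0.3, 4.0, -1.1]
width: 8.8
```

```bash
python3 -m crank '[[[0.0002,0,0],[0,0,0],0],[[0.0002,0,0],[0,0,0],0],[[0.0002,0,0],[0,0,0],0],[[0.0002,0,0],[0,0,0],0],[[0.0002,0,0],[0,0,0],0],[[0.0001,0,0],[0,0,0],0],[[0,0,0],[0,0,0],0],[[0,0,0],[0,0,0],0]]'

```

```text
t: 44.55
ee_pos: [511.2, -222.3, 83.5]
orientation: [-2.177, 0.095, 2.177]
ft_force: [0.1, 3.8, -0.5]
width: 8.9
```

```bash
python3 -m crank '[[[0.0002,0,0],[0,0,0],0],[[0.0002,0,0],[0,0,0],0],[[0.0002,0,0],[0,0,0],0],[[0.0002,0,0],[0,0,0],0],[[0.0002,0,0],[0,0,0],0],[[0.0001,0,0],[0,0,0],0],[[0,0,0],[0,0,0],0],[[0,0,0],[0,0,0],0]]'

```

```text
t: 45.22
ee_pos: [511.2, -222.3, 82.3]
orientation: [-2.177, 0.095, 2.177]
ft_force: [0.6, 4.1, 0.4]
width: 9.0
```

```bash
python3 -m crank '[[[0.0002,0,0],[0,0,0],0],[[0.0002,0,0],[0,0,0],0],[[0.0002,0,0],[0,0,0],0],[[0.0002,0,0],[0,0,0],0],[[0.0002,0,0],[0,0,0],0],[[0.0001,0,0],[0,0,0],0],[[0,0,0],[0,0,0],0],[[0,0,0],[0,0,0],0]]'

```

```text
t: 45.88
ee_pos: [511.1, -222.3, 81.2]
orientation: [-2.177, 0.095, 2.177]
ft_force: [0.5, 4.6, 0.9]
width: 8.9
```

```bash
python3 -m crank '[[[0.0002,0,0],[0,0,0],0],[[0.0002,0,0],[0,0,0],0],[[0.0002,0,0],[0,0,0],0],[[0.0001,0,0],[0,0,0],0],[[0.0001,0,0],[0,0,0],0],[[0,0,0],[0,0,0],0],[[0,0,0],[0,0,0],0],[[0,0,0],[0,0,0],0]]'

```

```text
t: 46.55
ee_pos: [511.2, -222.3, 80.4]
orientation: [-2.177, 0.095, 2.177]
ft_force: [0.6, 4.9, -0.0]
width: 8.9
```

```bash
python3 -m crank '[[[0.0002,0,0],[0,0,0],0],[[0.0002,0,0],[0,0,0],0],[[0.0002,0,0],[0,0,0],0],[[0.0002,0,0],[0,0,0],0],[[0.0002,0,0],[0,0,0],0],[[0.0001,0,0],[0,0,0],0],[[0,0,0],[0,0,0],0],[[0,0,0],[0,0,0],0]]'

```

```text
t: 47.22
ee_pos: [511.1, -222.3, 79.3]
orientation: [-2.177, 0.095, 2.177]
ft_force: [0.5, 4.4, -0.3]
width: 8.9
```

```bash
python3 -m crank '[[[0.0002,0,0],[0,0,0],0],[[0.0002,0,0],[0,0,0],0],[[0.0002,0,0],[0,0,0],0],[[0.0002,0,0],[0,0,0],0],[[0.0002,0,0],[0,0,0],0],[[0.0001,0,0],[0,0,0],0],[[0,0,0],[0,0,0],0],[[0,0,0],[0,0,0],0]]'

```

```text
t: 47.88
ee_pos: [511.1, -222.3, 78.2]
orientation: [-2.177, 0.095, 2.177]
ft_force: [-0.4, 4.0, 0.0]
width: 8.6
```

```bash
python3 -m crank '[[[0.0002,0,0],[0,0,0],0],[[0.0002,0,0],[0,0,0],0],[[0.0002,0,0],[0,0,0],0],[[0.0002,0,0],[0,0,0],0],[[0.0002,0,0],[0,0,0],0],[[0.0001,0,0],[0,0,0],0],[[0,0,0],[0,0,0],0],[[0,0,0],[0,0,0],0]]'

```

```text
t: 48.55
ee_pos: [511.2, -222.3, 77.1]
orientation: [-2.177, 0.095, 2.177]
ft_force: [0.6, 3.9, -0.5]
width: 9.3
```

```bash
python3 -m crank '[[[0.0002,0,0],[0,0,0],0],[[0.0002,0,0],[0,0,0],0],[[0.0002,0,0],[0,0,0],0],[[0.0002,0,0],[0,0,0],0],[[0.0002,0,0],[0,0,0],0],[[0.0001,0,0],[0,0,0],0],[[0,0,0],[0,0,0],0],[[0,0,0],[0,0,0],0]]'

```

```text
t: 49.22
ee_pos: [511.2, -222.3, 76.1]
orientation: [-2.177, 0.095, 2.177]
ft_force: [1.3, 4.2, 1.1]
width: 8.9
```

```bash
python3 -m crank '[[[0.0002,0,0],[0,0,0],0],[[0.0002,0,0],[0,0,0],0],[[0.0002,0,0],[0,0,0],0],[[0.0001,0,0],[0,0,0],0],[[0.0001,0,0],[0,0,0],0],[[0,0,0],[0,0,0],0],[[0,0,0],[0,0,0],0],[[0,0,0],[0,0,0],0]]'

```

```text
t: 49.88
ee_pos: [511.3, -222.3, 75.6]
orientation: [-2.177, 0.095, 2.177]
ft_force: [-1.3, 4.5, 5.7]
width: 8.9
```

```bash
python3 -m crank '[[[0.0001,0,0],[0,0,0],0],[[0.0001,0,0],[0,0,0],0],[[0,0,0],[0,0,0],0],[[0,0,0],[0,0,0],0],[[0,0,0],[0,0,0],0],[[0,0,0],[0,0,0],0],[[0,0,0],[0,0,0],0],[[0,0,0],[0,0,0],0]]'
python3 -m crank '[[[0,0,0],[0,0,0],0.03],[[0,0,0],[0,0,0],0.03],[[0,0,0],[0,0,0],0.03],[[0,0,0],[0,0,0],0.03],[[-0.003,0,0],[0,0,0],0.03],[[-0.008,0,0],[0,0,0],0.03],[[-0.012,0,0],[0,0,0],0.03],[[-0.016,0,0],[0,0,0],0.03]]'
python3 -m crank '[[[-0.016,0,0],[0,0,0],0.03],[[-0.016,0,0],[0,0,0],0.04],[[-0.016,0,0],[0,0,0],0.04],[[-0.016,0,0],[0,0,0],0.04],[[-0.012,0,0],[0,0,0],0.04],[[-0.006,0,0],[0,0,0],0.04],[[-0.002,0,0],[0,0,0],0.04],[[0,0,0],[0,0,0],0.04]]'
python3 snap.py h wrist,scene,side
python3 - <<'E'
import cv2,numpy as np
a=cv2.resize(cv2.imread("pics/side_h.png")[150:310,230:430],None,fx=2,fy=2)
b=cv2.resize(cv2.imread("pics/scene_h.png")[110:270,310:510],None,fx=2,fy=2)
cv2.imwrite("pics/cmp_h.png",np.hstack([a,b]))
E
```

```text
t: 50.55
ee_pos: [511.3, -222.3, 75.5]
orientation: [-2.177, 0.095, 2.176]
ft_force: [-0.6, 5.1, 6.2]
width: 9.0
t: 51.22
ee_pos: [510.7, -222.2, 114.6]
orientation: [-2.175, 0.095, 2.178]
ft_force: [-1.0, -0.4, 0.3]
width: 29.8
t: 51.88
ee_pos: [511.3, -222.4, 198.6]
orientation: [-2.178, 0.096, 2.176]
ft_force: [-0.3, 0.2, 0.4]
width: 40.4
52.0333 [ 510.64 -222.09  197.23] [-2.1748  0.0947  2.1779] [ 0.   0.5 -0.8] 40.0
```

View pics/cmp_h.png

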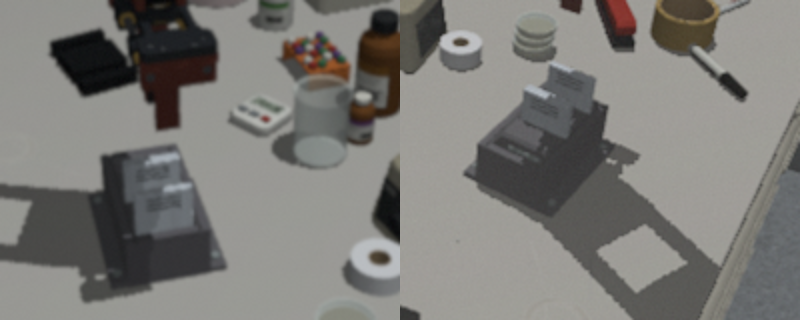

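View pics/wrist_h.png

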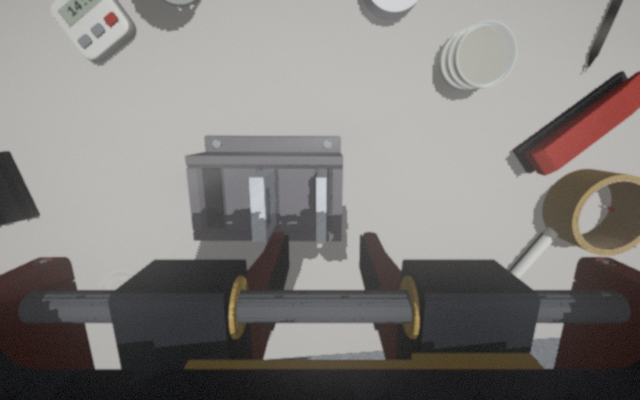

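```bash
python3 - <<'E'
from workcell import workorder
print(workorder.close_job())
E
```

```text
the job is handed in; nothing more can be done
None
```

Both plates are upright in the grey rack and released: the thick plate in the middle slot (14.6 mm) and the thin one in the narrowest (10.6 mm). I handed the job in at about 52 s of the 61 s allowed.

- **Seating:** I pressed each plate down in steps of about 1 mm until the force rose at a rate close to the foot's 8 N/mm. The highest press reading was about 5.6 N for the thick plate and 6.2 N for the thin one. Forces were only read at the end of each move, so brief peaks in between were not seen.
- **Heights:** From the grip heights, the undersides come out about 9.5 mm above the bench (thick) and 12.5 mm (thin). The thin figure is good to about 1 mm, because the arm was still settling when it gripped. I did not measure the final heights separately in the pictures.
- **Doubtful points:**
    - The thick plate's stop was felt at about 10 mm, right at the bottom of the stated range.
    - Both contacts came at nearly the same tool height (about 76 mm). I took that as coincidence, since nothing else in the way reaches that height.
    - The wrist camera read about 1 mm off sideways, and I corrected for that.
- **Last check:** The final pictures show both plates standing in their slots with the gripper clear. The beaker, timer and label roll look undisturbed, but I did not measure their positions.

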